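# Load a keyed abrasive drum on its arbor

## Task

Load the burnishing drum: pull the spring clip sideways off the upright keyed arbor, lift the brass end plate off and set both on the bench, then thread on every abrasive ring lying there (two to four, in any order), turning each until its tab drops into the keyway and it slides fully down. Refit the end plate on top of the rings in the same way and lock the stack by pushing the clip sideways into the groove just above the plate until it snaps home. Leave the air coupler, the hex key and the marker where they lie.

Things in the scene. Friction and masses are not known exactly. Their poses are not given: they have to be found in the camera images.
- arbor: Upright steel drum arbor in a round grey stand bolted to the bench (cannot move). Origin: foot's underside, on the axis; z up. The keyway opens toward the arbor's own -x side: 11 mm wide, its floor 6.2 mm from the axis, straight from the flange up to the bar's end; a red index line on the flange marks it. Foot 110 mm across, 15 mm high; above it a column 40 mm across. The bench for 20 cm to its right is clear.
- arbor_shoulder (a point): On the arbor's axis, top face of the shoulder flange (48 mm across), 45 mm above the bench; the first ring rests here. Above it the bar is 24 mm in diameter. Axes as arbor.
- bar_end (a point): On the axis, end face of the 24 mm bar, 60 mm above the flange, edge chamfered 1.5 mm; the keyway opens here. On it stands a plain pilot nose, 12 mm diameter, 7 mm high, without keyway: the arbor's tip is 112 mm above the bench. A ring whose tab is not over the keyway stays lying on this face.
- groove_1 (a point): On the axis, lower edge of the lowest of five equal grooves round the bar, 9 mm above the flange. Each is 7 mm high with a core 17 mm in diameter; they lie 10 mm apart (lower edges 9, 19, 29, 39 and 49 mm above the flange), so that a groove begins 1 mm below the top of a stack of 1, 2, 3, 4 or 5 parts.
- ring_brown: Abrasive flap ring, rust brown, 60 mm diameter, 10 mm thick, 90 g, aluminium hub, 27 mm bore; one tab, 7 mm wide, full thickness, sticks into the bore on the ring's own -x side (red mark beside it), its end 8.5 mm from the centre. Lies flat; origin: centre of its underside, z up. On the arbor its x axis points as the arbor's; in the keyway it falls freely. Absent in some starts.
- ring_maroon: Abrasive flap ring, dark red, 60 mm diameter, 10 mm thick, 90 g, aluminium hub, 27 mm bore; one tab, 7 mm wide, full thickness, sticks into the bore on the ring's own -x side (red mark beside it), its end 8.5 mm from the centre. Lies flat; origin: centre of its underside, z up. On the arbor its x axis points as the arbor's; in the keyway it falls freely. Absent in some starts.
- ring_grey: Abrasive flap ring, grey, 60 mm diameter, 10 mm thick, 90 g, aluminium hub, 27 mm bore; one tab, 7 mm wide, full thickness, sticks into the bore on the ring's own -x side (red mark beside it), its end 8.5 mm from the centre. Lies flat; origin: centre of its underside, z up. On the arbor its x axis points as the arbor's; in the keyway it falls freely. Absent in some starts.
- ring_green: Abrasive flap ring, dark green, 60 mm diameter, 10 mm thick, 90 g, aluminium hub, 27 mm bore; one tab, 7 mm wide, full thickness, sticks into the bore on the ring's own -x side (red mark beside it), its end 8.5 mm from the centre. Lies flat; origin: centre of its underside, z up. On the arbor its x axis points as the arbor's; in the keyway it falls freely. Absent in some starts.
- end_plate: Brass end plate, 52 mm diameter, 10 mm thick, about 120 g, bore, tab (on its own -x side) and red mark as in the rings. Starts on the arbor, keyed, down on the flange, under the clip. Origin: centre of the underside, z up.
- clip: Spring clip, 60 g: flat steel fork 4 mm thick, 54 mm long, 26 mm wide, with an orange thumb tab standing up at its rear. Starts snapped in the lowest groove, on the end plate. Origin: underside, centre of the seat (on the arbor's axis when home); z up, x out of the open mouth, the way it is pushed on; pull it off backwards. It may be pushed on from any side; its seat's back stops on the core.
- clip_mouth (a point): Between the lips at the jaws' ends, 7 mm ahead of the clip's origin, at its underside; axes as clip. The lips stand 13 mm apart and must spread over the 17 mm groove core (a push or pull of about 5 to 12 N), then snap shut beyond it. The jaws end 10 mm ahead of the clip's origin.
- clip_tab (a point): Grip point on the clip's thumb tab, 37 mm behind the clip's origin and 18 mm above its underside. The tab is an upright block, 10 mm thick along clip y, 14 mm long along clip x, its top 28 mm above the clip's underside.
- jaw_left (a joint): Opening of the clip's left jaw (+y side), rad: 0 shut, about 0.07 while its lip passes the groove core; a stiff spring shuts it.
- jaw_right (a joint): The same for the right jaw (-y side).
- coupler: Bystander: air hose coupler, brass and steel, 73 mm long, lying on the bench.
- allen_key: Bystander: black hex key, 89 mm long, lying on the bench.
- felt_marker: Bystander: white felt marker with black cap, 124 mm long, lying on the bench.
Not all that is in view belongs to the job. What is shaped like the ring_maroon but purple is not meant.

How it is judged:
By the outcome, as a careful person would: the job done as asked, in the order asked, and still so for the second after the job is handed in, with the robot touching nothing.
Of ring_brown, ring_maroon, ring_grey, ring_green only 2 to 4 are there at a start; the rules pass over those that are not, and their reading is None.
At some moment in a run one of ring_brown, ring_maroon, ring_grey, ring_green, end_plate, clip may be knocked a few centimetres aside while the robot is not near it.
It also fails if it takes over 208 s, if anything falls off the work surface, if the arm or the gripper's body presses on something with over 40 N, if the wrist force passes 120 N, or if a joint passes its speed limit or range.

## Robot

A 6-joint arm with a two-finger parallel gripper is mounted at the origin on a cart in front of the work surface, level with it; the furniture and walls round the work are solid. World frame = base frame: x ahead of the robot, y to its left, z up, the work surface at z = 0. Lengths are in m, angles in rad, forces in N, time in s.
With the tool pointing down it reaches from about 0.325 to 0.9 m from the base axis. Payload 6.1 kg.
Tool frame: the origin (TCP) lies midway between the tips of the shut fingers; the grasp point (between the pads) lies 19 mm behind it; z points along the fingers, y is the direction in which the jaws open and shut (so a half turn about z gives the same grasp; the last joint's range is limited). The gripper opens to 85 mm and grips with 20 to 120 N. Pads are 22 mm wide; open, the fingers measure 114 mm over their backs; the gripper's body (76 mm by 85 mm) begins 54 mm behind the grasp point. The pads swing forward as they close: fully open they stand 13 mm farther back than shut.
Start: joints at [1.075, 0.22, 1.526, -0, 1.395, -0.126], TCP at [0.226, 0.583, 0.231] pointing down, gripper open.
Joint ranges: [-2.98, 2.98], [-0.91, 2.08], [0.09, 2.57], [-1.24, 4.39], [0.2, 2.65], [-2.68, 2.68]. Speed limits (rad/s): [2.57, 2.57, 3.01, 3.14, 3.14, 3.14].

## Interface

Orientations are given as a unit quaternion [w, x, y, z].
In Python, from bench import manip gives the robot as it stands.
- The arm moves only by the shell command python3 -m jog 'ROWS' [FORCE]. ROWS is JSON, a list of rows, each a list of 5 numbers: the closure, from 0 (fully open) to 1 (shut), then the shift along the tool's x, y, z in mm, then the turn about the tool's z in rad. A call has 1 to 20 rows; each row is the pose to reach, as a shift and turn from the pose measured when the call began, along the tool's axes at that moment; what a row does not reach only later rows make up. A row lasts 1/12 s, in which the tool goes at most 41.7 mm and 7.16 degrees, less where a joint would pass 70% of its speed; a pose out of reach is approached as far as the arm can. A call with a gripper value outside its range is refused whole. The fingers move at their own pace and stop on an object; FORCE is the grip in N (left out, the last holds). Time passes only in rows, so rows that repeat a pose let the fingers close. It gives the time, the measured TCP pose, the force and the opening at its end, in the units of the state.
- manip.read_state(): the state, without advancing time (a new reading comes with each control period).
- manip.camera(name): name is "scene" or "top" or "wrist"; returns a dict with "pixels" (400x640x3 uint8, red, green, blue), "range_z" (400x640 float32, m along the optical axis (not along the pixel's ray), 0 where there is no reading), "fx", "fy", "cx", "cy" (pixels), "D" ([k1, k2, p1, p2, k3] as OpenCV has them; the pictures are not rectified), "R" (3x3) and "t" (3): a world point X has camera coordinates R X + t; the wrist camera has in their place "mount" (4x4, takes a point from camera to tool coordinates, whose origin is the TCP and whose axes are the flange's). Camera axes: x right, y down, z forward; pixel columns grow to the right and rows downward; lengths in m; the calibration is good to about 2 mm. A picture is of the moment at which its call begins: read the wrist's pose just before it.
- manip.finish_job(): hands the job in, once; it reports no verdict.
Trained networks look in a picture, given as the dict that the camera call returned (one of the last four; its "shot" number tells which), for a name from the list of things; names that differ only in an ending like _2 or _b are one class to them, and where a whole thing is asked for, a point or a joint stands for the part that bears it (a point fixed in the world has none). Each returns a list of dicts, best first, with "score" (0 to 1); they miss things now and then, are a little off and sometimes report something else, mostly with a low value. They report only what shows in the picture. A call takes as long as a camera call. They do not tell look-alikes from the thing itself.
- manip.cut_out(picture, label): "mask" (400x640 bool, what is visible of it) and "point" ([column, row] in pixels, amid what is visible of it).
- manip.pinpoint(picture, label): "point" ([column, row] in pixels: a listed point, or the origin of a listed thing).
The state is a dict: "clock": time; "joint_positions": joint angles; "joint_velocities": joint speeds; "tau": joint torques, N m; "ee_pos": TCP position; "tcp_rot": TCP orientation; "wrist_force": force on the tool from outside, world axes, zero at the start; "wrist_torque": the same for the moment, N m; "opening": finger opening in m.
Only numpy, scipy, OpenCV 4.12 (cv2) and the standard library are available. Lean on these libraries where they do the work, as an engineer would, in place of code of your own. Each camera call takes 0.05 s, during which the arm holds its last target.

## Working session

There is one attempt and no reset: what is moved stays moved. The work goes in short steps, Python scripts to look and compute and a shell command to move; the robot and the scene stay as the last step left them, time stands still between calls to the robot, and variables do not carry over. Pictures are saved under pics/ and viewed, and the job is handed in when it is done.

```bash
ls -la; mkdir -p pics; cat > h.py <<'E'
import numpy as np, cv2
from bench import manip
from scipy.spatial.transform import Rotation as Ro
def save(name,p,crop=None,s=1):
    im=p["pixels"][:,:,::-1]
    if crop: im=im[crop[1]:crop[3],crop[0]:crop[2]]
    im=cv2.resize(im,None,fx=s,fy=s,interpolation=cv2.INTER_CUBIC) if s!=1 else im
    cv2.imwrite("pics/"+name+".png",im)
def pose():
    s=manip.read_state(); q=s["tcp_rot"]
    return np.array(s["ee_pos"]),Ro.from_quat([q[1],q[2],q[3],q[0]]).as_matrix()
def shot(cam):
    if cam=="wrist":
        P,R=pose(); p=manip.camera(cam); M=np.array(p["mount"]); 
        T=np.eye(4);T[:3,:3]=R;T[:3,3]=P
        p["_cw"]=T@M
    else:
        p=manip.camera(cam); T=np.eye(4);T[:3,:3]=np.array(p["R"]);T[:3,3]=np.array(p["t"]).ravel();p["_cw"]=np.linalg.inv(T)
    return p
def ray(p,uv):
    K=np.array([[p["fx"],0,p["cx"]],[0,p["fy"],p["cy"]],[0,0,1.]])
    n=cv2.undistortPoints(np.array([[uv]],float),K,np.array(p["D"],float))[0,0]
    return p["_cw"][:3,3],p["_cw"][:3,:3]@np.array([n[0],n[1],1])
def atz(p,uv,z):
    o,d=ray(p,uv); return o+d*(z-o[2])/d[2]
def atd(p,uv):
    u,v=int(round(uv[0])),int(round(uv[1])); w=p["range_z"][max(v-1,0):v+2,max(u-1,0):u+2]; w=w[w>0]
    o,d=ray(p,uv); return o+d*np.median(w)
def proj(p,X):
    T=np.linalg.inv(p["_cw"]); K=np.array([[p["fx"],0,p["cx"]],[0,p["fy"],p["cy"]],[0,0,1.]])
    return cv2.projectPoints(np.atleast_2d(np.array(X,float)),cv2.Rodrigues(T[:3,:3])[0],T[:3,3],K,np.array(p["D"],float))[0][:,0]
E
python3 - <<'E'
from h import *
s=manip.read_state(); print(s)
for c in ("scene","top","wrist"):
    p=shot(c); save(c+"0",p); print(c,p["_cw"].round(3).tolist(),p["fx"])
    for l in ["arbor","arbor_shoulder","bar_end","ring_brown","ring_maroon","ring_grey","ring_green","end_plate","clip","clip_tab","clip_mouth","coupler"]:
        r=manip.pinpoint(p,l)
        print(l,[(round(x["score"],2),np.round(x["point"],1).tolist(),atd(p,x["point"]).round(3).tolist()) for x in r[:3]])
E
```

```text
total 12
drwxr-xr-x  3 agent agent 4096 Dec  7 14:03 .
drwxr-xr-x 23 root  root  4096 Dec  7 14:03 ..
drwxr-xr-x  2 agent agent 4096 Dec  7 14:03 pics
{'clock': 0.0, 'joint_positions': array([ 1.07491798e+00,  2.21230852e-01,  1.52758060e+00, -6.71186075e-06,
        1.39471221e+00, -1.26103750e-01]), 'joint_velocities': array([ 1.54474535e-05,  3.70350752e-04, -3.12064598e-04,  1.19164268e-03,
        6.22006394e-04,  1.36275500e-03]), 'tau': array([-9.80088298e-04, -4.96895134e+01, -3.89396131e+01, -3.24614466e-04,
        1.11196004e-02, -1.99589346e-05]), 'ee_pos': array([0.22560094, 0.5822253 , 0.23021247]), 'tcp_rot': array([-2.92301619e-04,  1.83835086e-01,  9.82956626e-01, -9.20200964e-04]), 'wrist_force': array([0.09037776, 0.20005764, 0.22307275]), 'wrist_torque': array([ 0.02654459,  0.03388856, -0.02304473]), 'opening': 0.08540041207305177}
scene [[-0.689, -0.554, 0.468, 0.005], [-0.725, 0.52, -0.452, 0.571], [0.007, -0.65, -0.76, 0.983], [0.0, 0.0, 0.0, 1.0]] 436.8893963853176
arbor [(0.8, [343.5, 218.9], [0.498, -0.001, 0.025]), (0.33, [346.0, 196.4], [0.504, -0.011, 0.
[... 1446 characters left out ...]
p [(0.44, [337.9, 210.6], [0.501, -0.015, 0.05])]
clip_tab [(0.69, [332.7, 221.5], [0.474, -0.001, 0.06])]
clip_mouth [(0.69, [338.5, 208.0], [0.507, -0.015, 0.109]), (0.65, [340.4, 205.8], [0.512, -0.02, 0.107]), (0.65, [432.7, 257.7], [0.373, -0.258, -0.002])]
coupler [(0.53, [419.6, 128.6], [0.707, -0.233, 0.017])]
wrist [[0.36, 0.885, 0.295, 0.149], [0.933, -0.342, -0.113, 0.611], [0.001, 0.316, -0.949, 0.374], [0.0, 0.0, 0.0, 1.0]] 285.8213499311382
arbor []
arbor_shoulder []
bar_end []
ring_brown []
ring_maroon [(0.76, [146.9, 388.3], [0.492, 0.136, 0.01]), (0.51, [182.5, 368.4], [0.217, 0.53, 0.297])]
ring_grey []
ring_green []
end_plate []
clip []
clip_tab []
clip_mouth []
coupler []
```

View pics/top0.png

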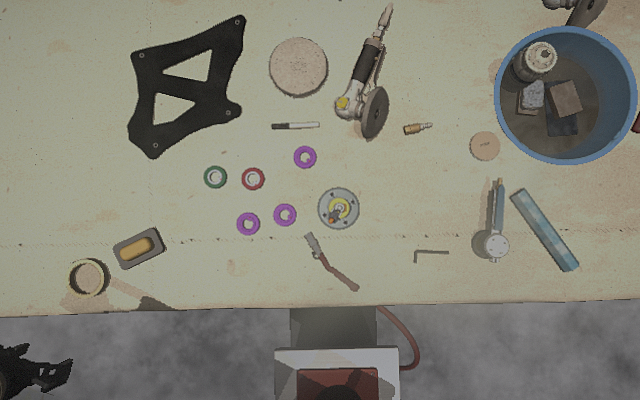

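View pics/scene0.png

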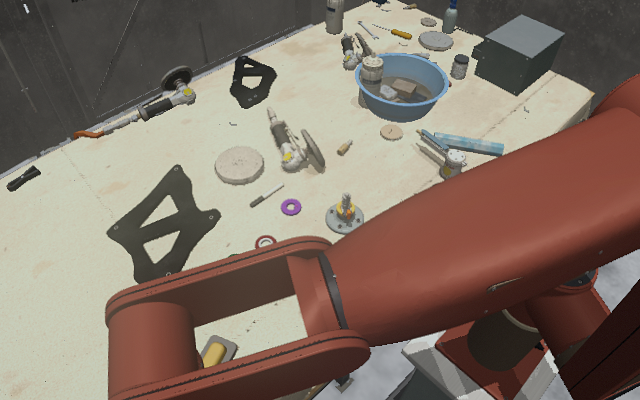

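View pics/wrist0.png

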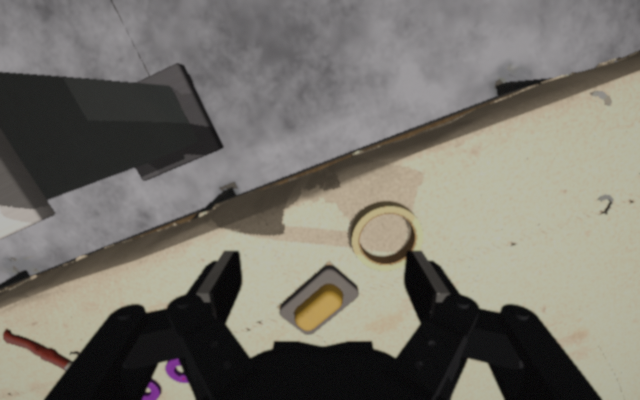

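```bash
python3 - <<'E'
from h import *
a=cv2.imread("pics/top0.png")
cv2.imwrite("pics/top0a.png",cv2.resize(a[140:270,180:380],None,fx=4,fy=4,interpolation=cv2.INTER_CUBIC))
E
```

```text
(no output)
```

View pics/top0a.png

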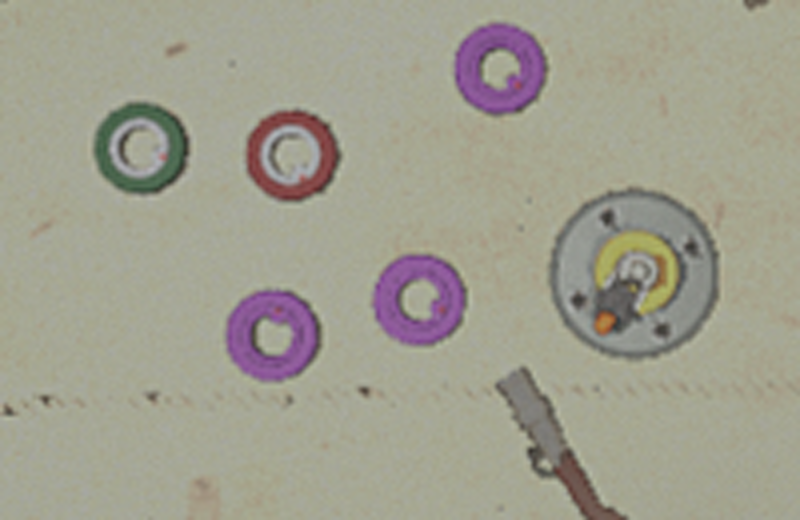

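The top view shows a green ring (215,176) and a dark red ring (253,178) with aluminium hubs. Three purple look-alikes lie at (304,157), (284,215) and (248,223), and I see no brown or grey ring. The arbor is at (338,208), with the orange clip tab at (331,220). The large sanding disc (298,67), washer (485,146) and roll (89,277) aren't parts of the job.

I'll hover near the arbor first for a close look.

```bash
python3 -m jog '[[0,-30,-31,0,0],[0,-60,-62,0,0],[0,-90,-92,0,0],[0,-118,-121,0,0],[0,-147,-151,0,0],[0,-176,-181,0,0],[0,-206,-211,0,0],[0,-235,-241,0,0],[0,-265,-272,0,0],[0,-294,-302,0,0],[0,-323,-332,0,0],[0,-353,-362,0,0],[0,-382,-392,0,0],[0,-412,-422,0,0],[0,-441,-453,0,0],[0,-441,-453,0,0],[0,-441,-453,0,0],[0,-441,-453,0,0]]' 80
python3 - <<'E'
from h import *
for c in ("wrist","top","scene"):
    p=shot(c); save(c+"1",p)
    for l in ["arbor","arbor_shoulder","bar_end","end_plate","clip","clip_tab","clip_mouth","ring_maroon","ring_green","ring_grey","ring_brown"]:
        r=manip.pinpoint(p,l)
        print(c,l,[(round(x["score"],2),np.round(x["point"],1).tolist(),atd(p,x["point"]).round(3).tolist()) for x in r[:3]])
E
```

```text
clock: 3.45
ee_pos: [0.473, 0.0012, 0.2311]
tcp_rot: [-0.0, 0.185, 0.983, 0.0]
wrist_force: [-0.8, 0.3, -0.1]
opening: 0.0854
wrist arbor [(0.69, [319.5, 192.7], [0.489, -0.009, 0.059])]
wrist arbor_shoulder [(0.58, [322.9, 203.0], [0.505, -0.011, 0.052])]
wrist bar_end [(0.92, [319.6, 224.0], [0.504, -0.015, 0.111]), (0.41, [330.3, 180.3], [0.474, 0.009, 0.081])]
wrist end_plate [(0.76, [323.0, 204.1], [0.504, -0.011, 0.057]), (0.46, [558.9, 170.5], [0.596, 0.303, 0.001])]
wrist clip [(0.96, [316.9, 206.3], [0.502, -0.018, 0.063]), (0.7, [331.1, 182.6], [0.476, 0.009, 0.082]), (0.64, [558.6, 173.0], [0.599, 0.303, 0.001])]
wrist clip_tab [(0.62, [330.4, 184.0], [0.477, 0.008, 0.082])]
wrist clip_mouth [(0.6, [320.6, 210.4], [0.503, -0.014, 0.077]), (0.25, [322.1, 200.7], [0.501, -0.011, 0.055])]
wrist ring_maroon [(0.95, [417.1, 146.8], [0.494, 0.126, -0.0]), (0.8, [491.9, 194.6], [0.596, 0.207, 0.0]), (0.68, [411.9, 254.6], [0.477, 0.045, 0.253])]
wrist ring_green [(0.22, [330.2, 182.8], [0.476, 0.008, 0.082])]
wrist ring_grey []
wrist ring_brown []
top arbor [(0.6, [337.5, 209.5],
[... 741 characters left out ...]
 [(0.65, [348.2, 193.2], [0.507, -0.021, 0.11]), (0.55, [433.7, 202.0], [0.37, -0.255, 0.003]), (0.3, [267.5, 197.0], [0.721, 0.092, 0.004])]
scene end_plate [(0.57, [345.0, 208.3], [0.503, -0.009, 0.061])]
scene clip [(0.64, [346.8, 208.4], [0.5, -0.013, 0.059])]
scene clip_tab [(0.39, [350.3, 214.1], [0.471, 0.005, 0.076])]
scene clip_mouth [(0.65, [343.4, 205.5], [0.509, -0.008, 0.068])]
scene ring_maroon [(0.7, [268.1, 198.9], [0.715, 0.095, 0.003]), (0.67, [311.9, 251.1], [0.491, 0.126, 0.002]), (0.63, [266.8, 245.4], [0.588, 0.204, 0.004])]
scene ring_green [(0.74, [235.3, 264.0], [0.599, 0.302, 0.002])]
scene ring_grey [(0.2, [348.0, 211.2], [0.478, 0.007, 0.083])]
scene ring_brown []
```

View pics/wrist1.png

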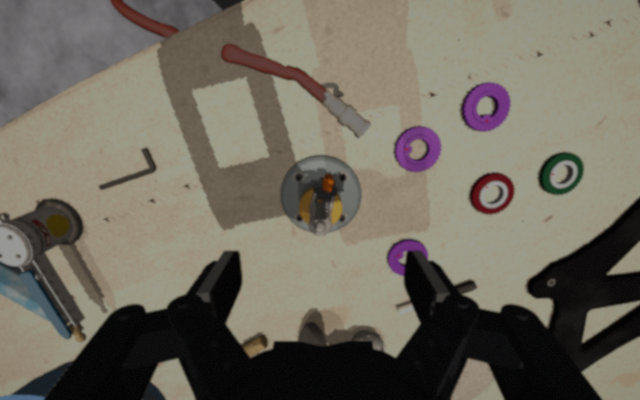

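```bash
cat >> h.py <<'E'
def cloud(p):
    h,w=p["range_z"].shape; vv,uu=np.mgrid[0:h,0:w]
    K=np.array([[p["fx"],0,p["cx"]],[0,p["fy"],p["cy"]],[0,0,1.]])
    n=cv2.undistortPoints(np.stack([uu,vv],-1).reshape(-1,1,2).astype(float),K,np.array(p["D"],float)).reshape(h,w,2)
    c=np.dstack([n,np.ones((h,w))])*p["range_z"][...,None]
    X=c@p["_cw"][:3,:3].T+p["_cw"][:3,3]; X[p["range_z"]<=0]=np.nan
    return X
def near(X,c,r): return np.hypot(X[...,0]-c[0],X[...,1]-c[1])<r
def mec(pts):
    (x,y),r=cv2.minEnclosingCircle((pts[:,:2]*1000).astype(np.float32)); return np.array([x,y])/1000,r
E
python3 - <<'E'
from h import *
p=shot("wrist"); X=cloud(p); z=X[...,2]
save("w2",p,(260,140,380,260),5)
n=near(X,(0.503,-0.013),0.075)
for lo,hi in ((0.010,0.020),(0.050,0.06),(0.100,0.116),(0.078,0.088),(.058,.066)):
    m=n&(z>lo)&(z<hi); q=X[m]; print(lo,len(q),q.mean(0).round(4),mec(q),np.median(q[:,2]))
hsv=cv2.cvtColor(p["pixels"],cv2.COLOR_RGB2HSV)
o=n&(hsv[...,0]<14)&(hsv[...,1]>170)&(z>.05); q=X[o]; print("orange",len(q),q.mean(0),q.min(0),q.max(0))
m=n&(z>.078)&(z<.088); print("tab top",X[m].round(3)[:40].tolist())
E
```

```text
0.01 3005 [ 0.4977 -0.0123  0.0141] (array([ 0.50861844, -0.01640263]), 54.63967514038086) 0.014140899436995424
0.05 943 [ 0.5008 -0.0134  0.0564] (array([ 0.49956235, -0.01279995]), 34.50765609741211) 0.05559868098960913
0.1 362 [ 0.5081 -0.0163  0.1065] (array([ 0.50883606, -0.0163667 ]), 12.16451358795166) 0.10516870582889629
0.078 188 [ 0.4864 -0.002   0.0824] (array([ 0.48820508, -0.00717055]), 22.205322265625) 0.08244000955340608
0.058 427 [ 0.4934 -0.007   0.0597] (array([ 0.49113293, -0.01016984]), 26.936843872070312) 0.05911239480995223
orange 151 [0.47545908 0.00425396 0.09972594] [ 0.43905388 -0.05941441  0.05922799] [0.50363448 0.05875105 0.32848022]
tab top [[0.471, 0.005, 0.078], [0.471, 0.006, 0.08], [0.472, 0.007, 0.079], [0.472, 0.008, 0.079], [0.471, 0.003, 0.079], [0.471, 0.004, 0.08], [0.471, 0.005, 0.081], [0.472, 0.006, 0.082], [0.472, 0.007, 0.081], [0.472, 0.008, 0.081], [0.473, 0.009, 0.081], [0.474, 0.01, 0.079], [0.472, 0.002, 0.08], [0.472, 0.003, 0.081], [0.472, 0.005, 0.082], [0.472, 0.006, 0.083], [0.473, 0.007, 0.083], [0.473, 0.008, 0.082], [0.474, 0.009, 0.082], [0.474, 0.01, 0.083], [0.475, 0.01, 0.081], [0.473, 0.002, 0.08], [0.473, 0.003, 0.082], [0.473, 0.004, 0.082], [0.474, 0.005, 0.082], [0.474, 0.006, 0.083], [0.474, 0.007, 0.082], [0.475, 0.008, 0.083], [0.475, 0.009, 0.082], [0.476, 0.01, 0.081], [0.476, 0.011, 0.08], [0.474, 0.002, 0.081], [0.474, 0.003, 0.082], [0.474, 0.004, 0.081], [0.475, 0.005, 0.082], [0.475, 0.006, 0.083], [0.475, 0.007, 0.083], [0.476, 0.008, 0.083], [0.476, 0.009, 0.082], [0.476, 0.01, 0.082]]
```

View pics/w2.png

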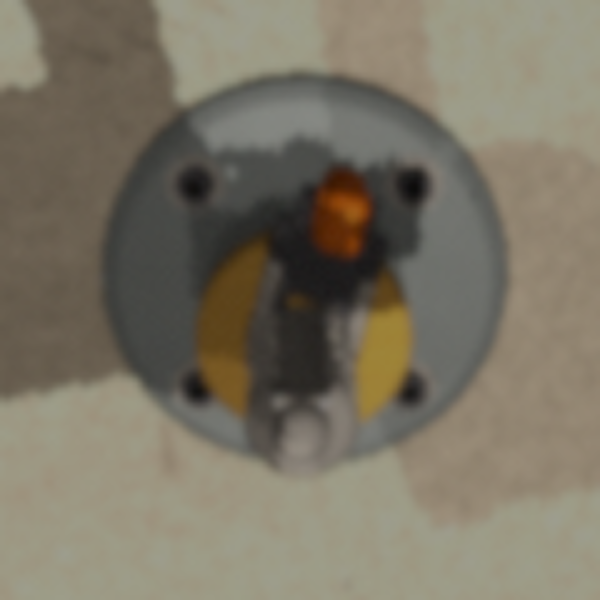

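```bash
cat >> h.py <<'E'
def toolvec(dw):
    P,R=pose(); return (R.T@np.array(dw,float)*1000).round(1)
E
python3 - <<'E'
from h import *
p=shot("wrist"); X=cloud(p); z=X[...,2]
hsv=cv2.cvtColor(p["pixels"],cv2.COLOR_RGB2HSV)
m=near(X,(0.476,0.006),0.014)&(z>.0795)&(z<.09); q=X[m]
r=cv2.minAreaRect((q[:,:2]*1000).astype(np.float32)); print(r,len(q),q.mean(0))
# clip body flat: z .055-.062, inside radius, not yellow
m=near(X,(0.5,-0.01),0.04)&(z>.0565)&(z<.062)&(hsv[...,1]<90); q=X[m]
print(len(q),cv2.minAreaRect((q[:,:2]*1000).astype(np.float32)))
c=np.array(r[0])/1000; a=np.array([0.5087,-0.0164]); d=c-a; print(d,np.hypot(*d),np.degrees(np.arctan2(d[1],d[0])))
P,R=pose(); print(P,np.degrees(np.arctan2(R[1,0],R[0,0])))
print(toolvec([c[0]-P[0],c[1]-P[1],0]))
E
```

```text
((478.16162109375, 4.422652244567871), (10.08061695098877, 14.243669509887695), 59.65894317626953) 111 [0.47737817 0.00457867 0.08189535]
359 ((491.5970153808594, -4.697500228881836), (26.442323684692383, 43.910545349121094), 56.297569274902344)
[-0.03053838  0.02082265] 0.036961810463232256 145.71180349944822
[0.47334832 0.00097659 0.23130609] 158.81294700168078
[-3.2  5.  -0. ]
```

```bash
python3 -m jog '[[0.3,-1,2,20,0.1],[0.3,-3,5,60,0.218],[0.3,-3,5,100,0.218],[0.3,-3,5,140,0.218],[0.3,-3,5,160,0.218],[0.3,-3,5,174,0.218],[0.3,-3,5,174,0.218],[0.6,-3,5,174,0.218],[1,-3,5,174,0.218],[1,-3,5,174,0.218],[1,-3,5,174,0.218],[1,-3,5,174,0.218],[1,-3,5,174,0.218],[1,-3,5,174,0.218]]' 90
python3 - <<'E'
from h import *
p=shot("wrist"); save("w3",p); p=shot("scene"); save("s3",p,(290,150,420,260),5)
P,R=pose(); print(np.degrees(np.arctan2(R[1,0],R[0,0])))
E
```

```text
clock: 6.52
ee_pos: [0.4793, 0.0043, 0.0591]
tcp_rot: [0.001, 0.29, 0.957, 0.0]
wrist_force: [-1.3, -0.9, 5.7]
opening: 0.0082
146.3287072182837
```

View pics/w3.png

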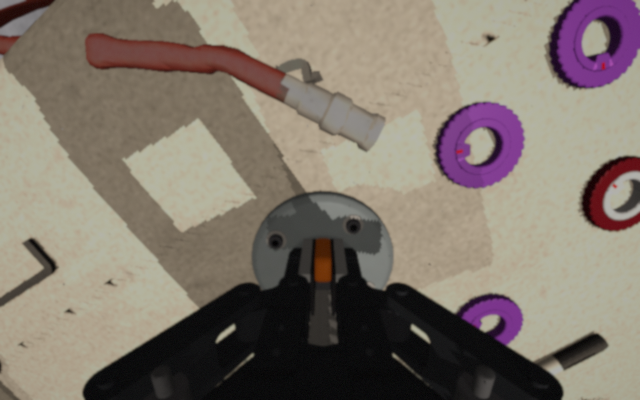

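View pics/s3.png

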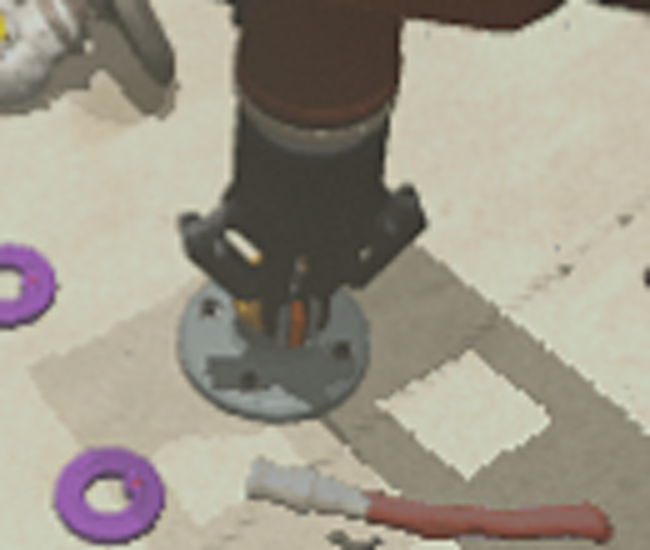

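```bash
python3 -m jog '[[1,4,0,0,0],[1,8,0,0,0],[1,14,0,0,0],[1,22,0,0,0],[1,34,0,0,0],[1,46,0,0,0],[1,50,0,0,0],[1,50,0,0,0]]' 90
python3 - <<'E'
from h import *
p=shot("wrist"); save("w4",p)
P,R=pose(); print(toolvec(np.array([.43,-.14,P[2]])-P))
E
```

```text
clock: 7.28
ee_pos: [0.4362, 0.0329, 0.0587]
tcp_rot: [0.001, 0.289, 0.957, 0.0]
wrist_force: [-0.2, -0.0, -0.4]
opening: 0.0079
[-8.950e+01 -1.476e+02  1.000e-01]
```

View pics/w4.png

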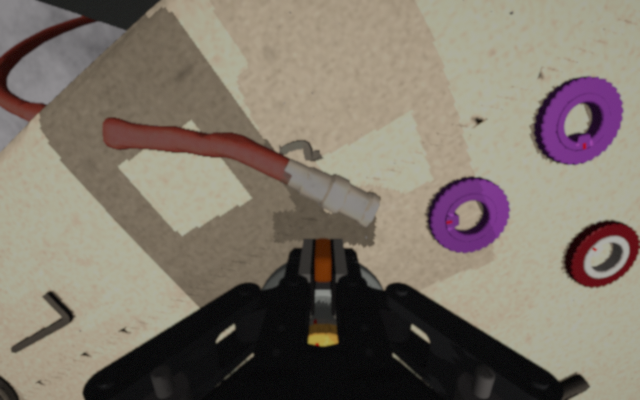

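```bash
python3 -m jog '[[1,10,0,-35,0],[1,10,0,-70,0],[1,0,-30,-72,0],[1,-20,-60,-72,0],[1,-40,-90,-72,0],[1,-65,-120,-72,0],[1,-89,-147,-72,0],[1,-89,-147,-60,0],[1,-89,-147,-30,0],[1,-89,-147,0,0],[1,-89,-147,30,0],[1,-89,-147,45,0],[1,-89,-147,51,0],[1,-89,-147,54,0],[1,-89,-147,54,0]]' 90
python3 - <<'E'
from h import *
print(manip.read_state()["wrist_force"])
p=shot("scene"); save("s5",p,(350,150,510,270),5);p=shot("wrist"); save("w5",p)
E
```

```text
clock: 8.58
ee_pos: [0.4299, -0.1392, 0.0056]
tcp_rot: [0.001, 0.289, 0.957, 0.0]
wrist_force: [-0.0, 0.2, -0.0]
opening: 0.008
[-0.0223981   0.17850433 -0.04478678]
```

View pics/s5.png

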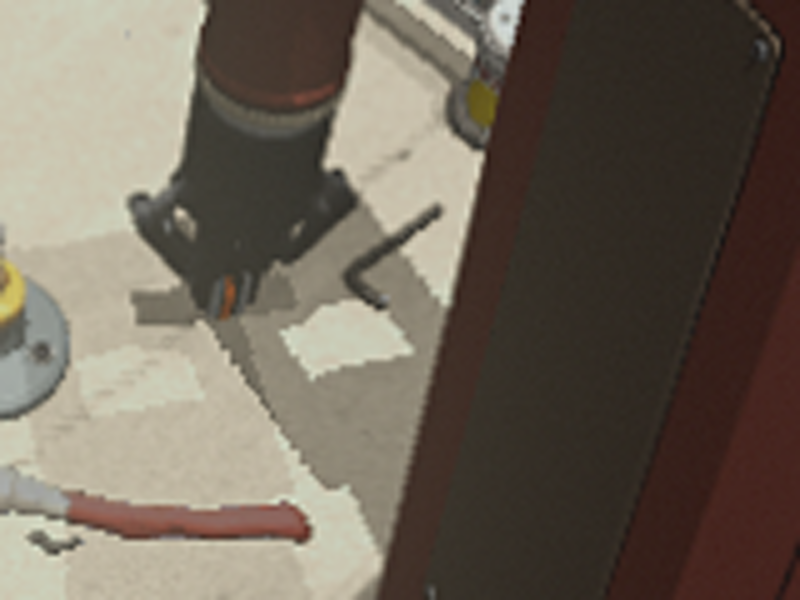

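View pics/w5.png

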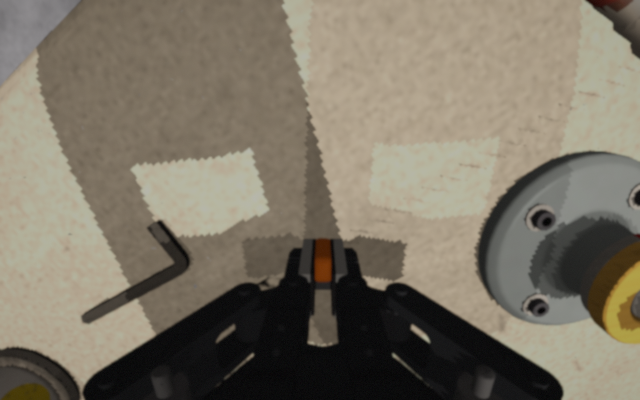

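```bash
python3 -m jog '[[1,0,0,1,0],[1,0,0,2,0],[1,0,0,3,0],[1,0,0,3,0]]' 90

```

```text
clock: 9.02
ee_pos: [0.4327, -0.1407, 0.0052]
tcp_rot: [0.004, 0.289, 0.957, -0.0]
wrist_force: [-4.0, 1.8, 14.0]
opening: 0.008
```

```bash
python3 -m jog '[[1,0,0,0,0],[0.5,0,0,0,0],[0.5,0,0,0,0],[0.5,0,0,-10,0],[0.5,0,0,-40,0],[0.3,0,0,-80,0],[0,0,0,-120,0],[0,0,0,-160,0],[0,5,30,-175,0],[0,10,65,-175,0],[0,20,100,-175,0],[0,20,130,-175,0],[0,20,130,-175,0],[0,20,130,-175,0]]' 90
python3 - <<'E'
from h import *
p=shot("wrist"); save("w6",p); X=cloud(p); z=X[...,2]
for l in ["arbor","arbor_shoulder","bar_end","end_plate","clip","clip_tab"]:
        r=manip.pinpoint(p,l)
        print(l,[(round(x["score"],2),np.round(x["point"],1).tolist(),atd(p,x["point"]).round(4).tolist()) for x in r[:3]])
n=near(X,(0.508,-0.016),0.065)
for lo,hi in ((0.010,0.020),(0.050,0.06),(0.100,0.116),(0.109,0.116)):
    m=n&(z>lo)&(z<hi); q=X[m]; print(lo,len(q),q.mean(0).round(4),mec(q),np.median(q[:,2]))
c=proj(p,[[.5086,-.0164,.07]])[0].astype(int); print(c)
save("w6a",p,(c[0]-60,c[1]-60,c[0]+60,c[1]+60),5)
E
```

```text
clock: 10.18
ee_pos: [0.487, -0.0195, 0.1806]
tcp_rot: [0.004, 0.288, 0.958, -0.0]
wrist_force: [-0.4, -0.3, -0.7]
opening: 0.0854
arbor [(0.86, [336.1, 184.8], [0.4916, -0.0075, 0.0547]), (0.7, [335.0, 202.3], [0.5028, -0.0164, 0.0655])]
arbor_shoulder [(0.91, [336.6, 199.7], [0.5026, -0.0143, 0.0618])]
bar_end [(0.7, [342.3, 222.1], [0.5053, -0.0134, 0.1107])]
end_plate [(0.9, [338.1, 200.0], [0.5033, -0.0131, 0.0628])]
clip [(0.77, [216.0, 218.8], [0.4622, -0.1608, 0.0]), (0.54, [612.4, 105.8], [0.5947, 0.2914, 0.0104])]
clip_tab [(0.7, [206.3, 197.3], [0.4327, -0.1373, 0.0275])]
0.01 4261 [ 0.4968 -0.0106  0.0141] (array([ 0.50841193, -0.0164023 ]), 54.646995544433594) 0.014130529128284941
0.05 1282 [ 0.5022 -0.0136  0.0546] (array([ 0.50852664, -0.01638037]), 26.074804306030273) 0.05466372844972617
0.1 542 [ 0.5079 -0.0162  0.1065] (array([ 0.50850232, -0.01656465]), 12.260464668273926) 0.1050355251857361
0.109 156 [ 0.508  -0.0163  0.1113] (array([ 0.50858777, -0.01655648]), 6.014613628387451) 0.11136023641811334
[338 208]
```

View pics/w6.png

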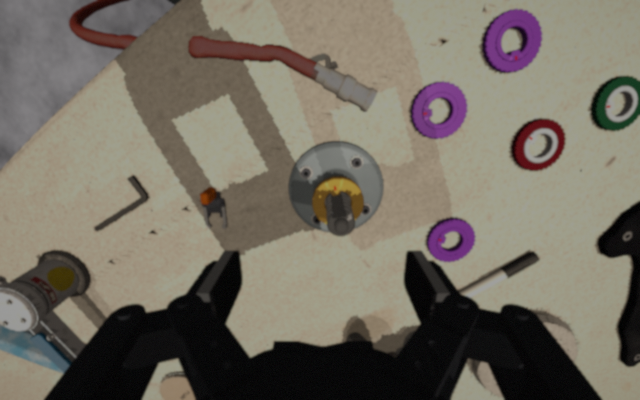

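View pics/w6a.png

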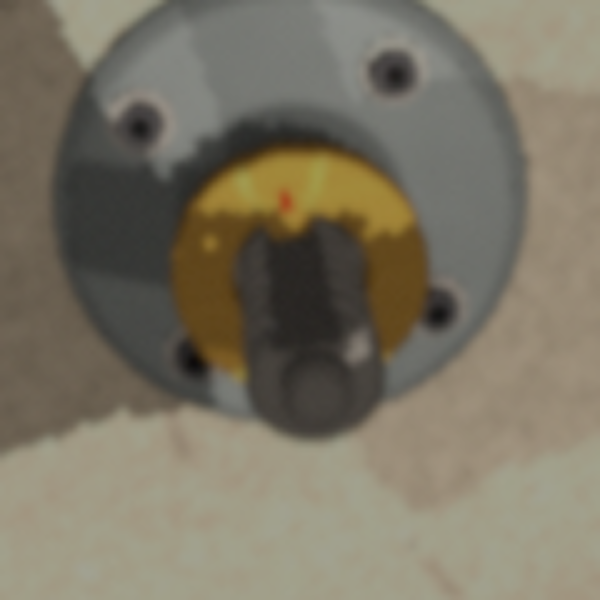

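```bash
python3 - <<'E'
from h import *
p=shot("wrist"); X=cloud(p)
hsv=cv2.cvtColor(p["pixels"],cv2.COLOR_RGB2HSV); h=hsv[...,0]
m=near(X,(0.508,-0.016),0.03)&((h<8)|(h>172))&(hsv[...,1]>150)&(X[...,2]<.07)
v,u=np.nonzero(m); print(list(zip(u,v)))
uv=(u.mean(),v.mean()); w=atz(p,uv,.055); d=w[:2]-[.5085,-.0164]; print(w,np.hypot(*d),np.degrees(np.arctan2(d[1],d[0])))
P,R=pose(); print(np.degrees(np.arctan2(R[1,0],R[0,0])),toolvec([.5085-P[0],-.0164-P[1],0]))
E
```

```text
[]
[nan nan nan] nan nan
146.3152356486064 [-15.4  16.5   0.1]<stdin>:6: RuntimeWarning: Mean of empty slice.
  ret = ret.dtype.type(ret / rcount)
```

```bash
python3 - <<'E'
from h import *
p=shot("wrist")
P,R=pose(); print(P,np.degrees(np.arctan2(R[1,0],R[0,0])),toolvec([.5085-P[0],-.0164-P[1],0]))
im=p["pixels"][183:196,326:346].astype(int); red=im[...,0]-im[...,1]; 
v,u=np.unravel_index(np.argsort(-red.ravel())[:5],red.shape); print(list(zip(u+326,v+183,red[v,u])))
uv=(np.average(u+326.,weights=red[v,u]),np.average(v+183.,weights=red[v,u]))
w=atz(p,uv,.055); d=w[:2]-[.5085,-.0164]; print(uv,w,np.hypot(*d),np.degrees(np.arctan2(d[1],d[0])))
E
```

```text
[ 0.48657883 -0.02142546  0.18018212] 146.32946829432632 [-15.5  16.3   0.1]
[(np.int64(337), np.int64(187), np.int64(85)), (np.int64(337), np.int64(188), np.int64(78)), (np.int64(336), np.int64(187), np.int64(75)), (np.int64(337), np.int64(186), np.int64(72)), (np.int64(336), np.int64(186), np.int64(70))]
(np.float64(336.61842105263156), np.float64(186.83157894736843)) [ 0.49305524 -0.01012575  0.055     ] 0.016670538422937333 157.89112575010037
```

```bash
python3 -m jog '[[0,-8,8,20,0],[0,-15.5,16.3,40,0],[0,-15.5,16.3,75,0],[0,-15.5,16.3,105,0],[0,-15.5,16.3,125,0],[0,-15.5,16.3,134,0],[0,-15.5,16.3,138,0],[0,-15.5,16.3,138,0],[0.3,-15.5,16.3,138,0],[0.5,-15.5,16.3,138,0],[0.7,-15.5,16.3,138,0],[0.7,-15.5,16.3,138,0],[0.7,-15.5,16.3,138,0],[0.7,-15.5,16.3,138,0]]' 60
python3 - <<'E'
from h import *
p=shot("wrist"); save("w7",p); p=shot("scene"); save("s7",p,(290,150,420,260),5)
E
```

```text
clock: 11.8
ee_pos: [0.5111, -0.0171, 0.0446]
tcp_rot: [0.006, 0.29, 0.957, -0.0]
wrist_force: [-2.1, 0.7, 7.0]
opening: 0.0494
```

View pics/w7.png

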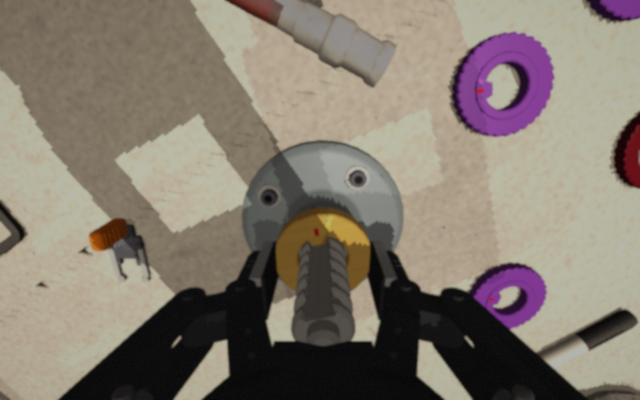

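View pics/s7.png

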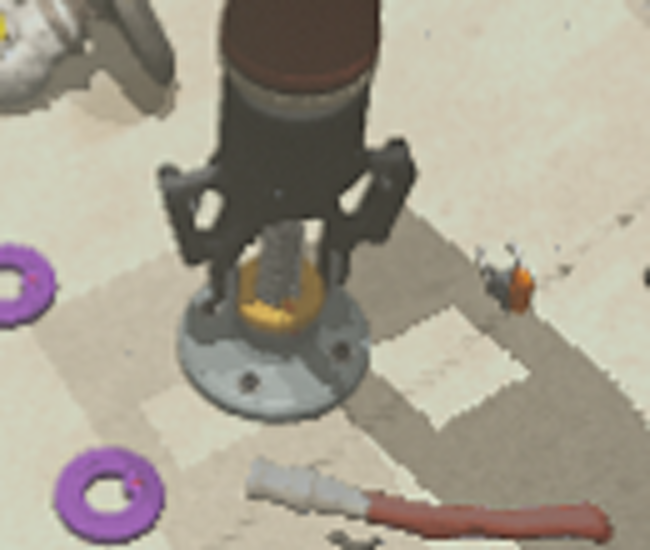

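```bash
python3 -m jog '[[0.7,0,0,-5,0],[0.7,0,0,-12,0],[0.7,0,0,-22,0],[0.7,0,0,-36,0],[0.7,0,0,-52,0],[0.7,0,0,-68,0],[0.7,0,0,-80,0],[0.7,0,0,-85,0],[0.7,0,0,-85,0]]' 60
python3 - <<'E'
from h import *
p=shot("wrist"); save("w8",p); p=shot("scene"); save("s8",p,(290,150,420,260),5)
E
```

```text
clock: 12.65
ee_pos: [0.5114, -0.017, 0.1315]
tcp_rot: [0.007, 0.29, 0.957, -0.0]
wrist_force: [0.1, -0.5, -1.7]
opening: 0.049
```

View pics/w8.png

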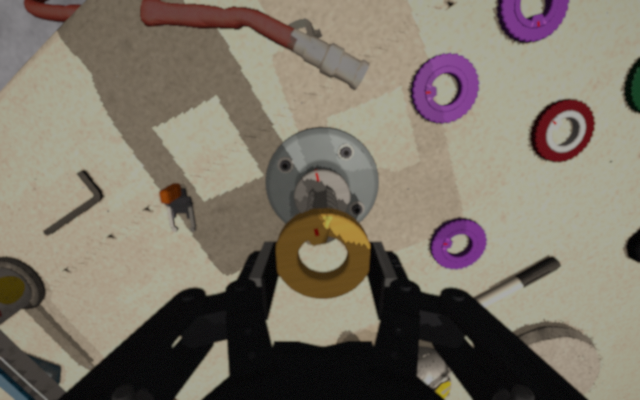

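View pics/s8.png

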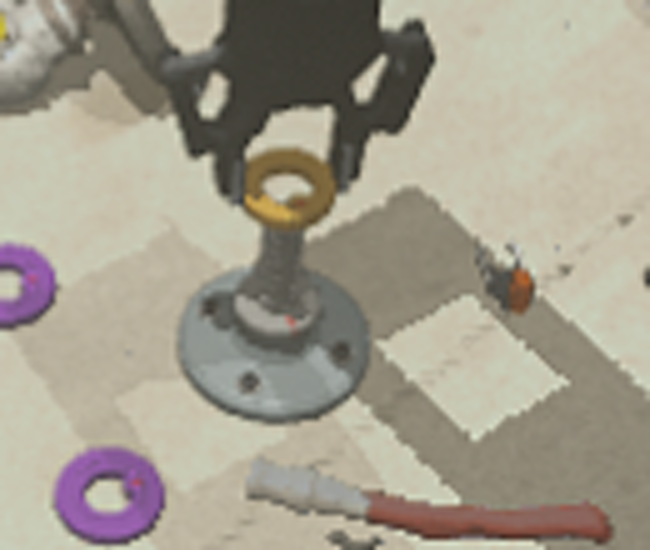

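```bash
python3 - <<'E'
from h import *
p=shot("wrist"); X=cloud(p); P,R=pose(); save("w9",p,(240,130,400,310),4)
m=near(X,(0.5085,-0.0164),.035)&(X[...,2]>.128)&(X[...,2]<.146); q=X[m]; print(len(q),mec(q),np.median(q[:,2]),P)
c=mec(q)[0]; print("plate rel tool",toolvec([c[0]-P[0],c[1]-P[1],0]))
im=p["pixels"].astype(int); red=im[...,0]-np.maximum(im[...,1],im[...,2])
for (u0,u1,v0,v1,zz,cc) in ((310,326,168,186,.045,(.5085,-.0164)),(308,326,226,240,float(np.median(q[:,2])),c)):
    r=red[v0:v1,u0:u1]; mm=r>0.6*r.max(); v,u=np.nonzero(mm); print(r.max(),list(zip(u+u0,v+v0))[:12])
    for uu,vv in ((u.mean()+u0,v.mean()+v0),):
        w=atz(p,(uu,vv),zz); d=w[:2]-cc; print(w,np.hypot(*d),np.degrees(np.arctan2(d[1],d[0])))
print(np.degrees(np.arctan2(R[1,0],R[0,0])),toolvec(np.array([.56,-.14,P[2]])-P))
E
```

```text
6264 (array([ 0.50371661, -0.01314118]), 34.44987106323242) 0.1391738577760802 [ 0.5095325  -0.01667657  0.12871907]
plate rel tool [ 6.8 -0.3 -0.1]
103 [(np.int64(317), np.int64(176)), (np.int64(318), np.int64(176)), (np.int64(316), np.int64(177)), (np.int64(317), np.int64(177)), (np.int64(318), np.int64(177)), (np.int64(317), np.int64(178)), (np.int64(318), np.int64(178)), (np.int64(317), np.int64(179)), (np.int64(318), np.int64(179)), (np.int64(317), np.int64(180)), (np.int64(318), np.int64(180)), (np.int64(319), np.int64(180))]
[ 0.49068183 -0.00953872  0.045     ] 0.01909356909736078 158.93968337405383
82 [(np.int64(315), np.int64(229)), (np.int64(316), np.int64(229)), (np.int64(317), np.int64(229)), (np.int64(314), np.int64(230)), (np.int64(315), np.int64(230)), (np.int64(316), np.int64(230)), (np.int64(317), np.int64(230)), (np.int64(314), np.int64(231)), (np.int64(315), np.int64(231)), (np.int64(316), np.int64(231)), (np.int64(317), np.int64(231)), (np.int64(315), np.int64(232))]
[ 0.49234946 -0.01017645  0.13917386] 0.011747416559483196 165.38200512472343
146.3340805740519 [-110.4  -74.7    0.9]
```

View pics/w9.png

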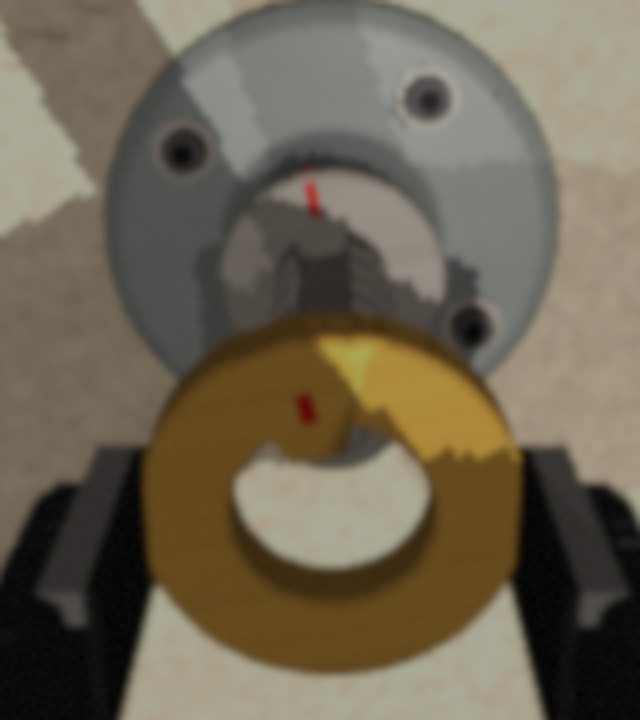

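```bash
python3 -m jog '[[0.7,-28,-19,-3,0],[0.7,-56,-38,-3,0],[0.7,-84,-57,-3,0],[0.7,-110,-75,0,0],[0.7,-110,-75,20,0],[0.7,-110,-75,55,0],[0.7,-110,-75,90,0],[0.7,-110,-75,112,0],[0.7,-110,-75,121,0],[0.7,-110,-75,126,0],[0.7,-110,-75,128,0],[0.7,-110,-75,128,0]]' 60
```

```text
clock: 13.8
ee_pos: [0.5614, -0.1407, 0.0023]
tcp_rot: [0.005, 0.29, 0.957, -0.0]
wrist_force: [0.4, 0.1, -0.3]
opening: 0.0489
```

```bash
python3 -m jog '[[0.7,0,0,1,0],[0.7,0,0,2,0],[0.7,0,0,3,0],[0.7,0,0,3,0]]' 60
```

```text
clock: 14.13
ee_pos: [0.5619, -0.1409, 0.0001]
tcp_rot: [0.006, 0.289, 0.957, -0.0]
wrist_force: [0.1, -0.1, -1.7]
opening: 0.049
```

```bash
python3 -m jog '[[0.7,0,0,1,0],[0.3,0,0,1,0],[0,0,0,1,0],[0,0,0,0,0],[0,0,0,-15,0],[0,0,0,-50,0],[0,0,0,-90,0],[0,0,0,-130,0],[0,0,0,-170,0],[0,18,30,-190,0],[0,37,62,-190,0],[0,55,93,-190,0],[0,74,124,-190,0],[0,92,155,-190,0],[0,111,186,-190,0],[0,130,217,-190,0],[0,148,248,-190,0],[0,166,280,-190,0],[0,185,310,-190,0],[0,185,310,-190,0]]' 60
python3 -m jog '[[0,0,0,0,0],[0,0,0,0,0],[0,0,0,0,0]]'
cat >> h.py <<'E'
def ang(R): return np.degrees(np.arctan2(R[1,0],R[0,0]))
def disc(p,X,c,zt,rad,zlo,zhi):
    "fit disc in cloud: top-face points near c"
    m=near(X,c,rad*1.25)&(X[...,2]>zlo)&(X[...,2]<zhi); q=X[m]; cc,r=mec(q); return cc,r,float(np.median(q[:,2])),len(q)
def redmark(p,X,c,z,rmax=.024,rmin=.010):
    m=near(X,c,rmax)&~near(X,c,rmin)
    im=p["pixels"].astype(int); red=np.where(m,im[...,0]-np.maximum(im[...,1],im[...,2]),-999)
    t=red.max(); v,u=np.nonzero(red>0.6*t); w=np.array([atz(p,(a,b),z) for a,b in zip(u,v)]); d=np.median(w[:,:2],0)-c
    return t,len(u),(np.median(u),np.median(v)),np.hypot(*d),np.degrees(np.arctan2(d[1],d[0]))
E
python3 - <<'E'
from h import *
p=shot("wrist"); save("w10",p); X=cloud(p); P,R=pose(); print(P,ang(R))
for l in ["ring_maroon","ring_green"]:
    r=manip.cut_out(p,l)
    for x in r[:5]:
        px=p["pixels"][x["mask"]]; print(l,round(x["score"],2),np.round(x["point"]),np.median(px,0),atd(p,x["point"]).round(3),x["mask"].sum())
E
```

```text
clock: 15.8
ee_pos: [0.5769, 0.2266, 0.189]
tcp_rot: [0.006, 0.287, 0.958, 0.001]
wrist_force: [-0.4, 0.2, -0.0]
opening: 0.0855
clock: 16.05
ee_pos: [0.5769, 0.2258, 0.189]
tcp_rot: [0.006, 0.287, 0.958, 0.001]
wrist_force: [0.4, -0.2, -0.1]
opening: 0.086
[0.57704231 0.22543945 0.18899461] 146.55634073951668
ring_maroon 0.91 [266. 106.] [121.  64. 132.] [ 0.48   0.214 -0.   ] 2148
ring_maroon 0.84 [261. 274.] [120.  53. 136.] [0.646 0.083 0.009] 853
ring_maroon 0.74 [311. 189.] [93. 48. 45.] [0.588 0.202 0.   ] 1689
ring_maroon 0.63 [204. 162.] [127.  60. 142.] [0.49  0.116 0.002] 1697
ring_green 0.84 [381. 153.] [ 70. 100.  72.] [0.593 0.294 0.01 ] 1805
```

View pics/w10.png

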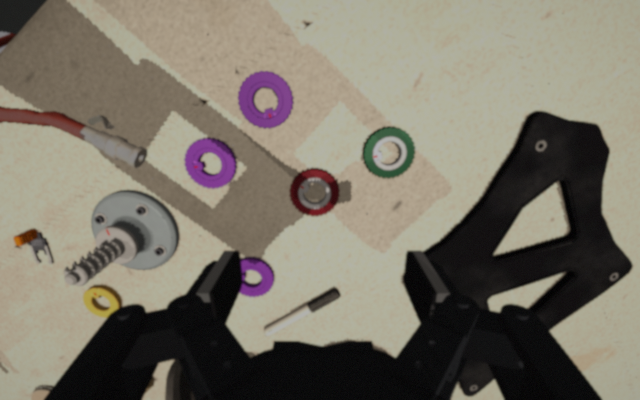

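```bash
python3 - <<'E'
from h import *
p=shot("wrist"); X=cloud(p); P,R=pose()
for n,c,uv in (("maroon",(.59,.203),(315,191)),("green",(.593,.299),(388,152))):
    for k in range(2):
        cc,r,z,N=disc(p,X,c,.01,.03,.004,.016); c=cc
    print(n,cc,r,z,N,redmark(p,X,cc,.010,.022),toolvec([cc[0]-P[0],cc[1]-P[1],0]))
    save("w11"+n,p,(uv[0]-35,uv[1]-35,uv[0]+35,uv[1]+35),8)
print(ang(R))
a=cv2.hconcat([cv2.imread("pics/w11maroon.png"),cv2.imread("pics/w11green.png")]); cv2.imwrite("pics/w11.png",cv2.resize(a,(800,400)))
E
```

```text
maroon [0.59183905 0.2041225 ] 29.84601402282715 0.009195724273773576 1557 (np.int64(75), 68, (np.float64(319.0), np.float64(181.0)), np.float64(0.007085607613078481), np.float64(131.23739717296294)) [-23.9  -9.6   0.2]
green [0.59904889 0.3019718 ] 30.18838882446289 0.009290780585341801 1758 (np.int64(60), 6, (np.float64(375.0), np.float64(155.5)), np.float64(0.01664482315772752), np.float64(-113.05027104906213)) [24.  76.   0.2]
146.5295842061694
```

View pics/w11.png

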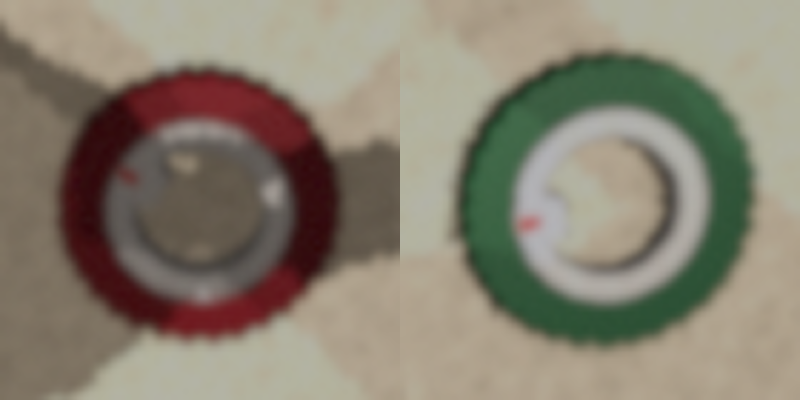

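```bash
python3 - <<'E'
from h import *
p=shot("wrist"); 
w=atz(p,(302.8,187.),.010); d=w[:2]-[.5918,.2041]; print(np.hypot(*d),np.degrees(np.arctan2(d[1],d[0])))
P,R=pose(); print(P,ang(R),manip.read_state()["joint_positions"].round(3))
E
```

```text
0.015231136853066221 -153.29864083101694
[0.57713905 0.2255065  0.18903569] 146.53903028513002 [ 0.248  0.231  1.595 -0.004  1.305 -0.738]
```

```bash
python3 -m jog '[[0,-12,-5,30,0],[0,-24,-9.6,70,0],[0,-24,-9.6,110,0],[0,-24,-9.6,145,0],[0,-24,-9.6,170,0],[0,-24,-9.6,185,0],[0,-24,-9.6,190,0],[0,-24,-9.6,191,0],[0,-24,-9.6,191,0]]' 60
python3 - <<'E'
from h import *
P,R=pose(); print(P,ang(R),toolvec([.5918-P[0],.2041-P[1],0]))
E
```

```text
clock: 17.05
ee_pos: [0.5955, 0.2042, -0.0002]
tcp_rot: [0.007, 0.288, 0.958, 0.002]
wrist_force: [0.6, -0.5, 0.6]
opening: 0.0852
[ 5.95506382e-01  2.04161372e-01 -2.25967132e-04] 146.5277276122973 [ 3.1 -2.1 -0.1]
```

```bash
python3 -m jog '[[0.1,3,-2,2,0],[0.1,3,-2,2,0],[0.4,3,-2,2,0],[0.7,3,-2,2,0],[0.7,3,-2,2,0],[0.7,3,-2,2,0],[0.7,3,-2,2,0]]' 60
python3 - <<'E'
from h import *
P,R=pose(); print(P,ang(R)); p=shot("wrist"); save("w12",p)
E
```

```text
clock: 17.63
ee_pos: [0.5931, 0.2046, -0.0001]
tcp_rot: [0.008, 0.288, 0.958, 0.002]
wrist_force: [-2.1, -0.3, 7.7]
opening: 0.0569
[ 5.93096802e-01  2.04556897e-01 -8.74683210e-05] 146.53394705087783
```

View pics/w12.png

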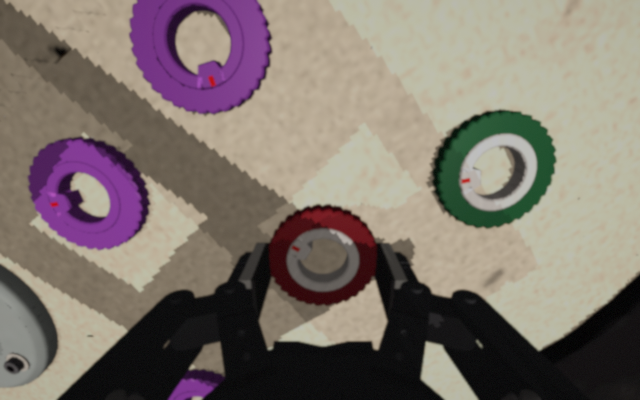

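```bash
python3 -m jog '[[0.7,0,0,-10,0],[0.7,0,0,-35,0],[0.7,0,0,-70,0],[0.7,0,0,-105,0],[0.7,0,0,-135,0.1],[0.7,-8,-33,-145,0.22],[0.7,-16,-66,-145,0.34],[0.7,-23,-99,-145,0.46],[0.7,-31,-132,-145,0.58],[0.7,-38,-165,-145,0.70],[0.7,-45,-198,-145,0.8325],[0.7,-52,-231,-145,0.8325],[0.7,-52,-231,-145,0.8325],[0.7,-52,-231,-145,0.8325],[0.7,-52,-231,-145,0.8325]]' 60
python3 - <<'E'
from h import *
P,R=pose(); print(P,ang(R)); p=shot("wrist"); save("w13",p,(240,130,400,310),4)
X=cloud(p)
for l in ("ring_maroon",):
    for x in manip.cut_out(p,l)[:3]: print(x["score"],x["point"],atd(p,x["point"]))
for n,c in (("tip",(.5085,-.0164)),):
    for lo,hi in ((.101,.108),(.109,.116),(.010,.02)):
        q=X[near(X,c,.062)&(X[...,2]>lo)&(X[...,2]<hi)]; print(lo,len(q),mec(q) if len(q) else 0)
E
```

```text
clock: 18.93
ee_pos: [0.507, -0.0168, 0.1444]
tcp_rot: [0.007, 0.651, 0.759, 0.006]
wrist_force: [0.5, -0.2, -0.3]
opening: 0.0572
[ 0.50703227 -0.01676842  0.14435105] 98.80444522373449
0.86 [310.2, 249.9] [ 0.49873892 -0.01105804  0.15406599]
0.8 [329.7, 38.7] [ 4.94569336e-01  1.17777805e-01 -2.53822304e-04]
0.61 [466.9, 127.8] [0.638634   0.06132475 0.00857284]
0.101 0 0
0.109 0 0
0.01 5328 (array([ 0.50848795, -0.01626749]), 54.660587310791016)
```

View pics/w13.png

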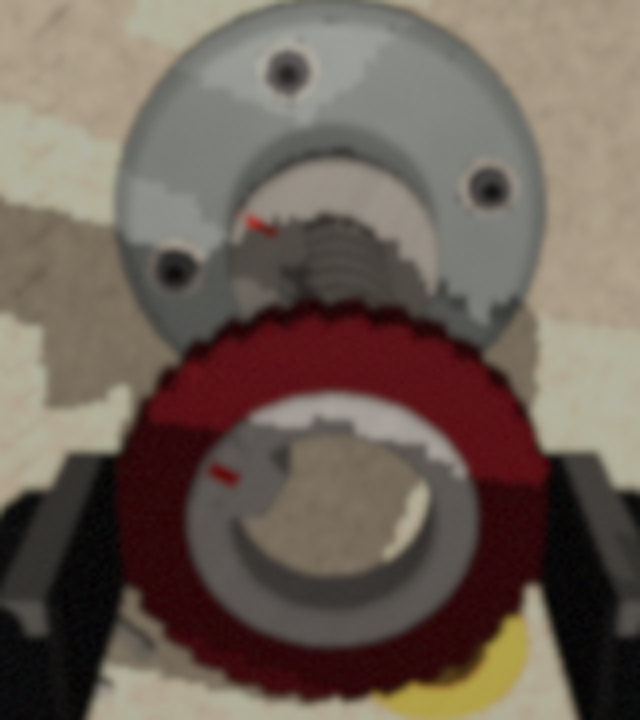

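```bash
cat >> h.py <<'E'
def held(p,label,zlo,zhi,c=(.5085,-.0164)):
    X=cloud(p)
    for x in manip.cut_out(p,label)[:4]:
        m=x["mask"]&near(X,c,.045)&(X[...,2]>zlo)&(X[...,2]<zhi)
        if m.sum()<500: continue
        q=X[m]; cc,r=mec(q); z=float(np.median(q[:,2]))
        # plane fit tilt
        A=np.c_[q[:,:2]-q[:,:2].mean(0),np.ones(len(q))]; co=np.linalg.lstsq(A,q[:,2],rcond=None)[0]
        print(label,round(x["score"],2),"n",m.sum(),"c",cc.round(4),"r",round(r,1),"z",round(z,4),"tilt",co[:2].round(3))
        k=redmark(p,X,cc,z,.021,.012); print("mark",k)
        # circle LSQ by boundary of mask
        cn=max(cv2.findContours(m.astype(np.uint8),cv2.RETR_EXTERNAL,cv2.CHAIN_APPROX_NONE)[0],key=len)[:,0]
        w=np.array([atz(p,a,z)[:2] for a in cn.astype(float)]); r0=np.hypot(*(w-cc).T)
        print("rad spread",np.percentile(r0,[5,25,50,75,95]).round(4))
        return cc
E
python3 - <<'E'
from h import *
p=shot("wrist"); P,R=pose(); print(P)
c=held(p,"ring_maroon",.147,.16)
X=cloud(p)
for a in (np.array([.5085,-.0164]),): print("err tool",toolvec([a[0]-c[0],a[1]-c[1],0]))
u,v=240+222/4,130+475/4; w=atz(p,(u,v),.1540); d=w[:2]-c; print(w,np.hypot(*d),np.degrees(np.arctan2(d[1],d[0])))
u,v=240+262/4,130+226/4; w=atz(p,(u,v),.045); d=w[:2]-[.5085,-.0164]; print(w,np.hypot(*d),np.degrees(np.arctan2(d[1],d[0])))
E
```

```text
[ 0.50708687 -0.01583209  0.14383032]
ring_maroon 0.81 n 7287 c [ 0.5063 -0.0163] r 30.1 z 0.1531 tilt [0.007 0.006]
mark (np.int64(100), 108, (np.float64(327.5), np.float64(231.0)), np.float64(0.018090697474122883), np.float64(92.09625687478693))
rad spread [0.0279 0.0284 0.029  0.0305 0.0314]
err tool [-0.4  2.2  0. ]
[ 0.49118724 -0.01057166  0.154     ] 0.016153429319555483 159.24908628742426
[ 0.49201004 -0.00919305  0.045     ] 0.01799607792125783 156.39222444862438
```

```bash
python3 -m jog '[[0.7,-0.4,1.7,0,0],[0.7,-0.4,1.7,15,0],[0.7,-0.4,1.7,30,0],[0.7,-0.4,1.7,36,0],[0.7,-0.4,1.7,40,0],[0.7,-0.4,1.7,43,0],[0.7,-0.4,1.7,46,0],[0.7,-0.4,1.7,46,0]]' 60
```

```text
clock: 19.8
ee_pos: [0.5096, -0.0158, 0.0976]
tcp_rot: [0.006, 0.65, 0.76, 0.005]
wrist_force: [1.2, 0.5, -0.5]
opening: 0.0567
```

```bash
python3 -m jog '[[0.7,0,0,8,0],[0.7,0,0,18,0],[0.7,0,0,26,0],[0.7,0,0,34,0],[0.7,0,0,34,0]]' 60
python3 - <<'E'
from h import *
p=shot("wrist"); save("w14",p,(200,120,440,340),3)
E
```

```text
clock: 20.22
ee_pos: [0.5086, -0.0155, 0.0612]
tcp_rot: [0.005, 0.65, 0.76, 0.005]
wrist_force: [-0.0, -0.2, -1.8]
opening: 0.0569
```

View pics/w14.png

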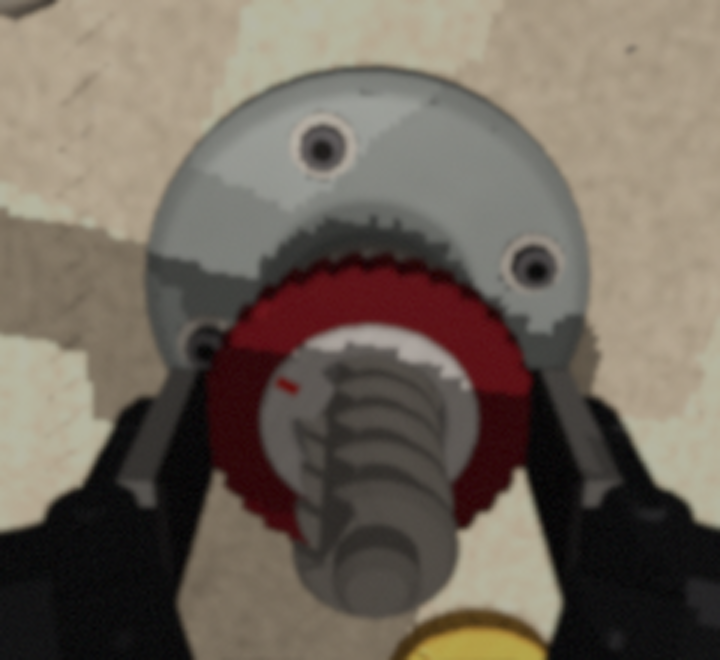

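```bash
python3 -m jog '[[0.4,0,0,0,0],[0.1,0,0,0,0],[0,0,0,0,0],[0,0,0,-10,0],[0,0,0,-45,0],[0,0,0,-85,0],[0,0,0,-125,0],[0,0,0,-130,0],[0,0,0,-130,0]]' 60
python3 - <<'E'
from h import *
p=shot("wrist"); save("w15",p,(200,120,440,340),3); X=cloud(p)
m=near(X,(.5085,-.0164),.029)&~near(X,(.5085,-.0164),.018)&(X[...,2]>.03)&(X[...,2]<.12); print(np.percentile(X[m][:,2],[10,50,90]),m.sum())
E
```

```text
clock: 21.02
ee_pos: [0.5101, -0.0162, 0.1974]
tcp_rot: [0.009, 0.65, 0.76, 0.007]
wrist_force: [0.3, -0.2, 0.2]
opening: 0.0855
[0.05324074 0.05412991 0.05504785] 1165
```

View pics/w15.png

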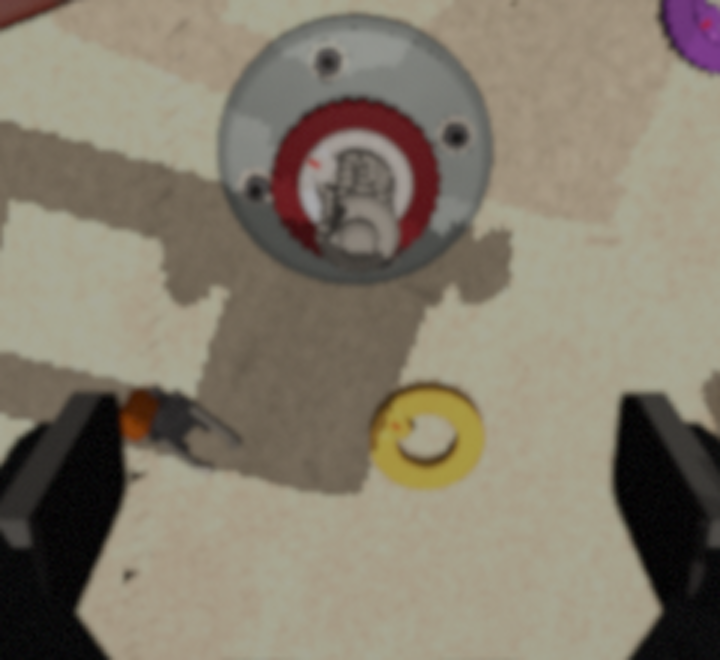

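Maroon ring is fully down: its top reads 54–55 mm, and the red mark sits at the keyway. Next is the green ring.

```bash
python3 -m jog '[[0,30,14,0,0],[0,60,28,0,0],[0,90,42,0,0],[0,120,55,0,0],[0,150,69,0,0],[0,180,83,0,0],[0,210,97,0,0],[0,240,111,0,0],[0,270,125,0,0],[0,300,138,0,0],[0,300,138,0,0],[0,300,138,0,0],[0,300,138,0,0],[0,300,138,0,0]]' 60
python3 - <<'E'
from h import *
p=shot("wrist"); P,R=pose(); save("w16",p); X=cloud(p); print(P,ang(R))
for x in manip.cut_out(p,"ring_green")[:2]: print(x["score"],x["point"],atd(p,x["point"]))
c=(.599,.302)
for k in range(3):
    cc,r,z,N=disc(p,X,c,.01,.03,.004,.016); c=cc
print(cc,r,z,N,redmark(p,X,cc,.010,.022),toolvec([cc[0]-P[0],cc[1]-P[1],0]))
E
```

```text
clock: 22.23
ee_pos: [0.5974, 0.3007, 0.1947]
tcp_rot: [0.007, 0.65, 0.76, 0.005]
wrist_force: [1.0, -0.5, 0.4]
opening: 0.0855
[0.59765458 0.30058697 0.19521002] 98.87747791164743
0.97 [320.9, 177.8] [0.59929896 0.29233008 0.00078019]
[0.59901166 0.30163425] 29.950225830078125 0.009216033228651499 1581 (np.int64(60), 3, (np.float64(315.0), np.float64(184.0)), np.float64(0.016516930302655324), np.float64(-110.44462911088974)) [0.8 1.5 0. ]
```

View pics/w16.png

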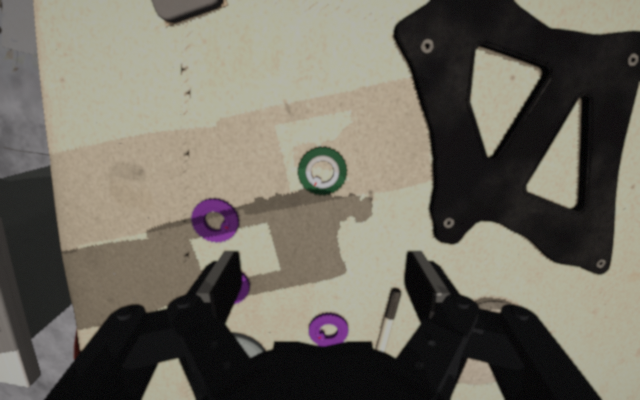

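```bash
python3 -m jog '[[0,0.8,1.5,35,0],[0,0.8,1.5,75,0],[0,0.8,1.5,115,0],[0,0.8,1.5,150,0],[0,0.8,1.5,175,0],[0,0.8,1.5,189,0],[0,0.8,1.5,195,0],[0,0.8,1.5,196,0],[0,0.8,1.5,196,0]]' 60
python3 - <<'E'
from h import *
P,R=pose(); print(P,ang(R),toolvec([.5990-P[0],.3017-P[1],0]))
E
```

```text
clock: 23.08
ee_pos: [0.604, 0.3016, 0.0013]
tcp_rot: [0.008, 0.65, 0.759, 0.007]
wrist_force: [-0.1, 0.7, -0.5]
opening: 0.0857
[0.60404417 0.30157777 0.00132834] 98.83798760522386 [ 0.9 -5.  -0.1]
```

```bash
python3 -m jog '[[0.1,1,-5,1.5,0],[0.1,1,-5,1.5,0],[0.4,1,-5,1.5,0],[0.7,1,-5,1.5,0],[0.7,1,-5,1.5,0],[0.7,1,-5,1.5,0],[0.7,1,-5,1.5,0]]' 60
python3 - <<'E'
from h import *
P,R=pose(); print(P,ang(R),R[:,2])
print(toolvec([.5085-P[0],-.0164-P[1],.145-P[2]]))
E
```

```text
clock: 23.67
ee_pos: [0.5999, 0.3024, 0.0022]
tcp_rot: [0.008, 0.65, 0.76, 0.007]
wrist_force: [-3.8, -0.9, 8.8]
opening: 0.0561
[0.59987474 0.30236675 0.00215194] 98.85986851691524 [ 2.20461945e-02  5.87757797e-04 -9.99756780e-01]
[-301.3 -136.2 -145. ]
```

```bash
python3 -m jog '[[0.7,0,0,-10,0],[0.7,0,0,-35,0],[0.7,0,0,-70,0],[0.7,0,0,-105,0],[0.7,0,0,-140,0.12],[0.7,-30,-14,-145,0.24],[0.7,-60,-27,-145,0.36],[0.7,-90,-41,-145,0.48],[0.7,-120,-54,-145,0.60],[0.7,-150,-68,-145,0.72],[0.7,-180,-82,-145,0.84],[0.7,-210,-95,-145,0.96],[0.7,-240,-109,-145,1.08],[0.7,-270,-122,-145,1.2],[0.7,-301,-136,-145,1.32],[0.7,-301,-136,-145,1.44],[0.7,-301,-136,-145,1.57],[0.7,-301,-136,-145,1.57],[0.7,-301,-136,-145,1.57]]' 60
python3 - <<'E'
from h import *
p=shot("wrist"); P,R=pose(); print(P,ang(R)); save("w17",p,(240,130,400,310),4)
X=cloud(p); q=X[near(X,(.5085,-.0164),.062)&(X[...,2]>.01)&(X[...,2]<.02)]; print(mec(q))
c=held(p,"ring_green",P[2]+.003,P[2]+.016)
print("err tool",toolvec([.5085-c[0],-.0164-c[1],0]),"tcp err",toolvec([.5085-P[0],-.0164-P[1],0]))
E
```

```text
clock: 25.25
ee_pos: [0.5089, -0.0162, 0.1457]
tcp_rot: [0.001, 0.997, 0.079, 0.012]
wrist_force: [0.1, 0.7, -0.6]
opening: 0.0561
[ 0.50883671 -0.01592681  0.14549982] 9.14149428306366
(array([ 0.50864508, -0.01650149]), 54.439903259277344)
ring_green 0.92 n 6806 c [ 0.5086 -0.0169] r 29.9 z 0.1526 tilt [0.02  0.023]
mark (np.int64(75), 28, (np.float64(309.0), np.float64(242.5)), np.float64(0.010619162827692234), np.float64(33.51218598472611))
rad spread [0.0277 0.0281 0.0288 0.0298 0.0304]
err tool [-0.  -0.6 -0. ] tcp err [-0.4  0.4 -0. ]
```

View pics/w17.png

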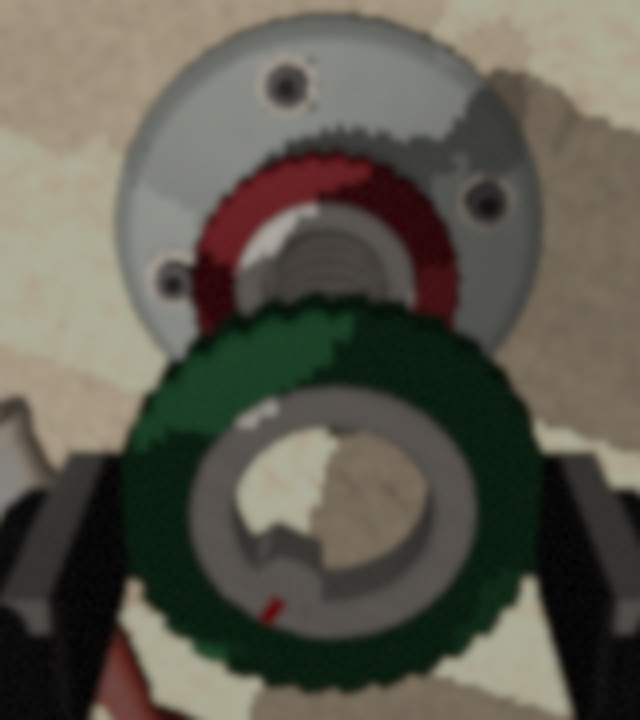

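```bash
python3 - <<'E'
from h import *
p=shot("wrist"); P,R=pose()
for z in (.1526,.1545):
    w=atz(p,(240+272/4,130+610/4),z); d=w[:2]-[.5086,-.0166]; print(P,np.hypot(*d),np.degrees(np.arctan2(d[1],d[0])))
E
```

```text
[ 0.50878881 -0.01565603  0.14523631] 0.01678442045292023 160.32294047077806
[ 0.50878881 -0.01565603  0.14523631] 0.01562059734938956 158.40241244390705
```

```bash
python3 - <<'E'
from h import *
P,R=pose(); print(P,R[:,2])
for z in (.115,.098,.065): print(toolvec([.5086-P[0],-.0162-P[1],z-P[2]]))
E
```

```text
[ 0.50878881 -0.01565603  0.14523631] [ 2.23570041e-02  6.09448064e-04 -9.99749865e-01]
[-0.9  0.4 30.2]
[-1.3  0.4 47.2]
[-2.1  0.3 80.2]
```

```bash
python3 -m jog '[[0.7,-0.4,0.2,0,0],[0.7,-0.6,0.2,15,0],[0.7,-0.9,0.2,30,0],[0.7,-1.1,0.2,37,0],[0.7,-1.2,0.2,41,0],[0.7,-1.3,0.2,44,0],[0.7,-1.3,0.2,47,0],[0.7,-1.3,0.2,47,0]]' 60
```

```text
clock: 26.07
ee_pos: [0.5086, -0.016, 0.0981]
tcp_rot: [0.001, 0.997, 0.08, 0.011]
wrist_force: [-1.3, 0.1, -0.8]
opening: 0.0564
```

```bash
python3 -m jog '[[0.7,-0.2,0,8,0],[0.7,-0.4,0,18,0],[0.7,-0.6,0,26,0],[0.7,-0.6,0,29,0],[0.7,-0.6,0,29,0],[0.4,-0.6,0,29,0],[0.1,-0.6,0,29,0],[0,-0.6,0,29,0],[0,-0.6,0,18,0],[0,-1,0,-20,0],[0,-1,0,-60,0],[0,-1,0,-100,0],[0,-1,0,-120,0],[0,-1,0,-120,0],[0,-1,0,-120,0]]' 60
python3 - <<'E'
from h import *
p=shot("wrist"); save("w18",p,(200,120,440,340),3); X=cloud(p); P,R=pose(); print(P,ang(R))
m=near(X,(.5085,-.0164),.029)&~near(X,(.5085,-.0164),.018)&(X[...,2]>.03)&(X[...,2]<.12); print(np.percentile(X[m][:,2],[10,50,90]),m.sum())
print(toolvec([.562-P[0],-.141-P[1],0]))
E
```

```text
clock: 27.32
ee_pos: [0.5063, -0.0165, 0.221]
tcp_rot: [0.001, 0.997, 0.08, 0.014]
wrist_force: [-0.1, 0.7, -0.6]
opening: 0.0854
[ 0.50509432 -0.01619717  0.21888209] 9.134356550391233
[0.06311821 0.0641313  0.06497037] 1264
[ 36.4 132.3   1.3]
```

View pics/w18.png

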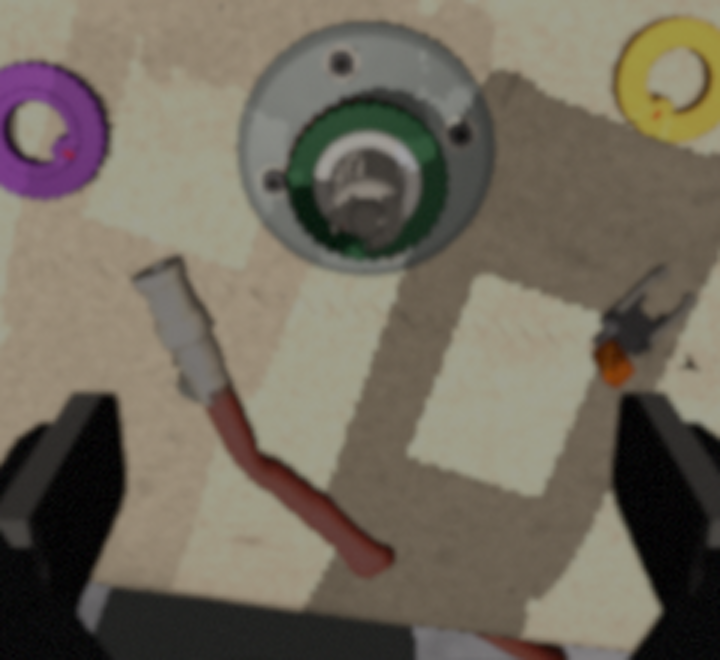

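```bash
python3 -m jog '[[0,9,33,0,0],[0,18,66,0,0],[0,27,99,10,0],[0,36,132,20,0],[0,36,132,30,0],[0,36,132,30,0],[0,36,132,30,0],[0,36,132,30,0]]' 60
python3 - <<'E'
from h import *
p=shot("wrist"); P,R=pose(); save("w19",p); X=cloud(p); print(P,ang(R))
c=(.562,-.141)
for k in range(3):
    cc,r,z,N=disc(p,X,c,.01,.026,.004,.016); c=cc
k=redmark(p,X,cc,.010,.020,.012)
print(cc,r,z,N,k,toolvec([cc[0]-P[0],cc[1]-P[1],0-P[2]]))
u,v=np.array(k[2]).astype(int); save("w19a",p,(u-45,v-45,u+45,v+45),6)
E
```

```text
clock: 28.03
ee_pos: [0.5615, -0.1397, 0.1895]
tcp_rot: [0.0, 0.997, 0.08, 0.011]
wrist_force: [0.0, -0.4, -0.7]
opening: 0.0852
[ 0.56193273 -0.13972379  0.19020887] 9.195202136941852
[ 0.55950665 -0.14047923] 26.128381729125977 0.009652498685375127 1178 (np.int64(63), 19, (np.float64(315.0), np.float64(191.0)), np.float64(0.016142812767827606), np.float64(157.44690769837658)) [ -6.9  -0.2 190.1]
```

View pics/w19.png

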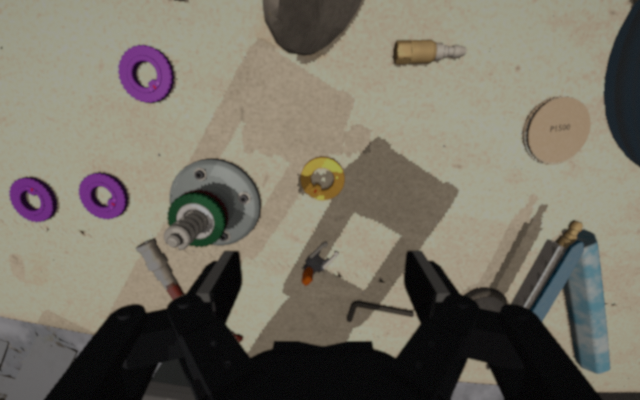

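View pics/w19a.png

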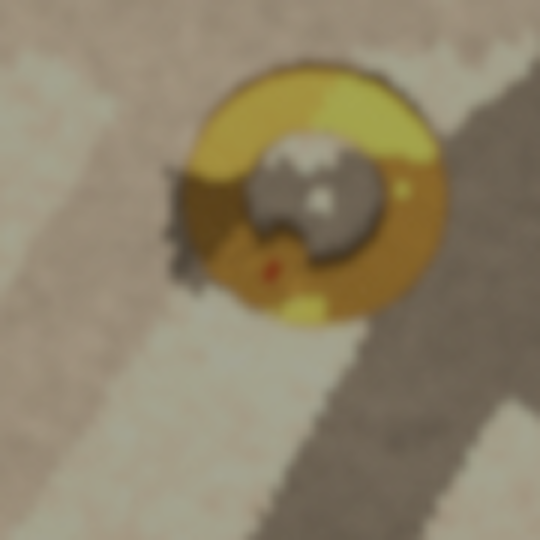

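```bash
python3 -m jog '[[0,-3,0,35,0],[0,-6,0,75,0],[0,-6.9,0,115,0],[0,-6.9,0,150,0],[0,-6.9,0,175,0],[0,-6.9,0,186,0],[0,-6.9,0,189,0],[0,-6.9,0,190,0],[0,-6.9,0,190,0]]' 60
python3 - <<'E'
from h import *
P,R=pose(); print(P,ang(R),toolvec([.5595-P[0],-.1405-P[1],-P[2]]))
E
```

```text
clock: 28.83
ee_pos: [0.5612, -0.1409, 0.0022]
tcp_rot: [0.001, 0.997, 0.08, 0.013]
wrist_force: [0.4, 0.8, 1.4]
opening: 0.0854
[ 0.56120984 -0.14093846  0.00218048] 9.232067280945317 [-1.7 -0.7  2.1]
```

```bash
python3 -m jog '[[0.1,-1.7,-0.7,2,0],[0.1,-1.7,-0.7,2,0],[0.4,-1.7,-0.7,2,0],[0.75,-1.7,-0.7,2,0],[0.75,-1.7,-0.7,2,0],[0.75,-1.7,-0.7,2,0],[0.75,-1.7,-0.7,2,0]]' 60
python3 - <<'E'
from h import *
P,R=pose(); print(P,ang(R),R[:,2])
print(toolvec([.5085-P[0],-.0164-P[1],.145-P[2]]))
E
```

```text
clock: 29.42
ee_pos: [0.5601, -0.1408, 0.0016]
tcp_rot: [0.002, 0.997, 0.08, 0.014]
wrist_force: [-3.0, 1.5, 8.0]
opening: 0.0489
[ 0.56014386 -0.14083302  0.00163008] 9.226709503459379 [ 2.75394192e-02 -9.31782980e-04 -9.99620284e-01]
[ -27.1 -130.3 -144.9]
```

```bash
python3 -m jog '[[0.75,0,0,-10,0],[0.75,0,0,-35,0],[0.75,0,0,-70,0],[0.75,0,0,-105,0],[0.75,0,0,-140,0],[0.75,-7,-33,-145,0],[0.75,-14,-66,-145,0],[0.75,-20,-99,-145,0],[0.75,-27,-130,-145,0],[0.75,-27,-130,-145,0],[0.75,-27,-130,-145,0],[0.75,-27,-130,-145,0]]' 60
python3 - <<'E'
from h import *
p=shot("wrist"); P,R=pose(); print(P,ang(R)); save("w20",p,(240,130,400,310),4)
X=cloud(p); q=X[near(X,(.5085,-.0164),.062)&(X[...,2]>.01)&(X[...,2]<.02)]; print(mec(q))
c=held(p,"end_plate",P[2]+.003,P[2]+.016)
if c is not None: print("err tool",toolvec([.5085-c[0],-.0164-c[1],0]))
print("tcp err",toolvec([.5085-P[0],-.0164-P[1],0]),R[:,2])
for z in (.115,.098,.08): print(toolvec([.5085-P[0],-.0164-P[1],z-P[2]]))
E
```

```text
clock: 30.42
ee_pos: [0.509, -0.0169, 0.1457]
tcp_rot: [0.002, 0.997, 0.081, 0.014]
wrist_force: [0.3, 0.4, -1.2]
opening: 0.0486
[ 0.50914966 -0.01734305  0.14560612] 9.2146497712111
(array([ 0.50859128, -0.01656711]), 54.58579635620117)
end_plate 0.67 n 5184 c [ 0.509  -0.0176] r 26.4 z 0.1535 tilt [-0.001  0.002]
mark (np.int64(74), 22, (np.float64(307.0), np.float64(282.0)), np.float64(0.016655064669115684), np.float64(158.6641519135604))
rad spread [0.0244 0.0251 0.0256 0.0266 0.0272]
err tool [-0.3 -1.2 -0. ]
tcp err [-0.5 -1.  -0. ] [ 0.02834507 -0.00144124 -0.99959716]
[-1.3 -1.2 30.6]
[-1.8 -1.3 47.6]
[-2.3 -1.4 65.6]
```

View pics/w20.png

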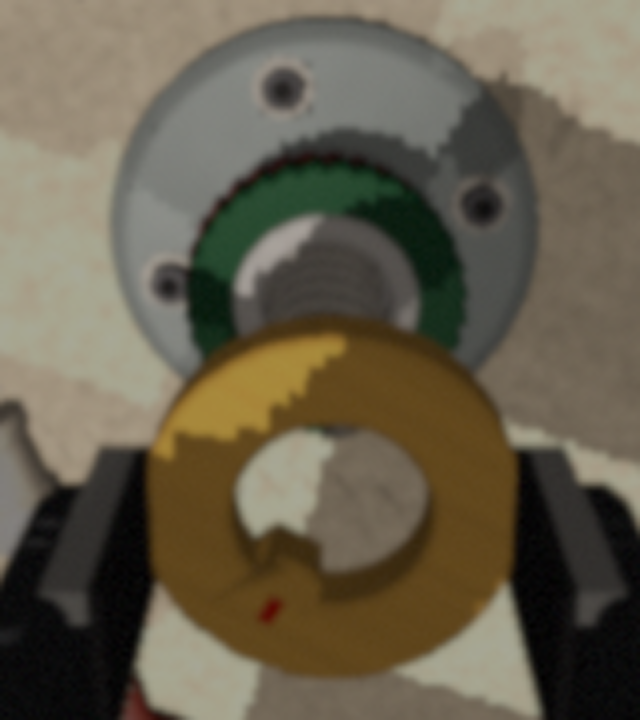

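```bash
python3 -m jog '[[0.75,-0.5,-0.8,0,0],[0.75,-0.9,-0.9,15,0],[0.75,-1.2,-1,30,0],[0.75,-1.5,-1,38,0],[0.75,-1.7,-1,42,0],[0.75,-1.8,-1,45,0],[0.75,-1.8,-1,48,0],[0.75,-1.8,-1,48,0]]' 60
```

```text
clock: 31.18
ee_pos: [0.5086, -0.0171, 0.0973]
tcp_rot: [0.002, 0.997, 0.08, 0.014]
wrist_force: [-0.2, -0.4, -2.1]
opening: 0.0489
```

```bash
python3 -m jog '[[0.75,-0.2,0,8,0],[0.75,-0.4,0,16,0],[0.75,-0.6,0,23,0],[0.75,-0.6,0,23,0],[0.4,-0.6,0,23,0],[0.1,-0.6,0,23,0],[0,-0.6,0,23,0],[0,-0.6,0,12,0],[0,0,0,-20,0],[0,0,0,-60,0],[0,0,0,-100,0],[0,0,0,-120,0],[0,0,0,-120,0],[0,0,0,-120,0]]' 60
python3 - <<'E'
from h import *
p=shot("wrist"); save("w21",p,(200,120,440,340),3); X=cloud(p); P,R=pose(); print(P,ang(R))
m=near(X,(.5085,-.0164),.025)&~near(X,(.5085,-.0164),.018)&(X[...,2]>.03)&(X[...,2]<.12); print(np.percentile(X[m][:,2],[10,50,90]),m.sum())
p=shot("top"); save("t21",p,(150,100,450,280),2.5)
E
```

```text
clock: 32.35
ee_pos: [0.5066, -0.0172, 0.2202]
tcp_rot: [0.003, 0.997, 0.08, 0.016]
wrist_force: [-0.2, -0.1, -0.4]
opening: 0.0854
[ 0.50543083 -0.01698837  0.21812956] 9.168631783026303
[0.07358265 0.07466752 0.07553739] 805
```

View pics/w21.png

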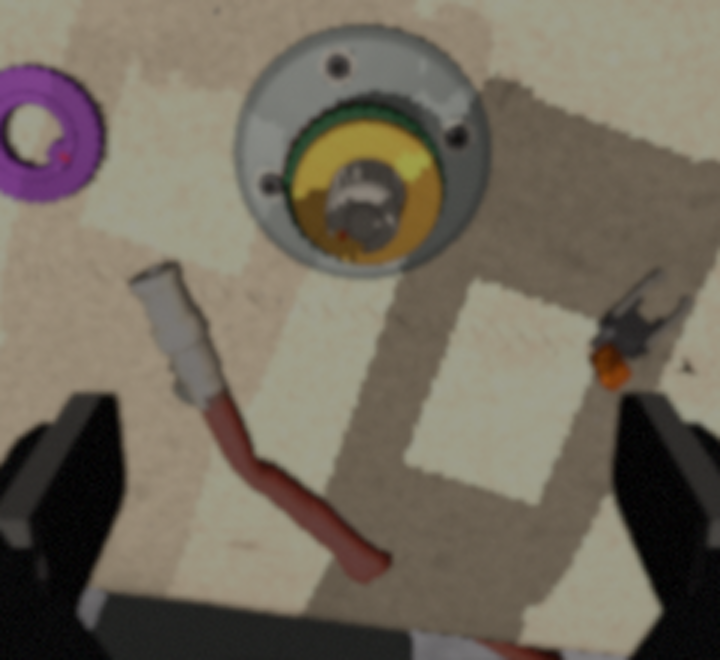

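View pics/t21.png

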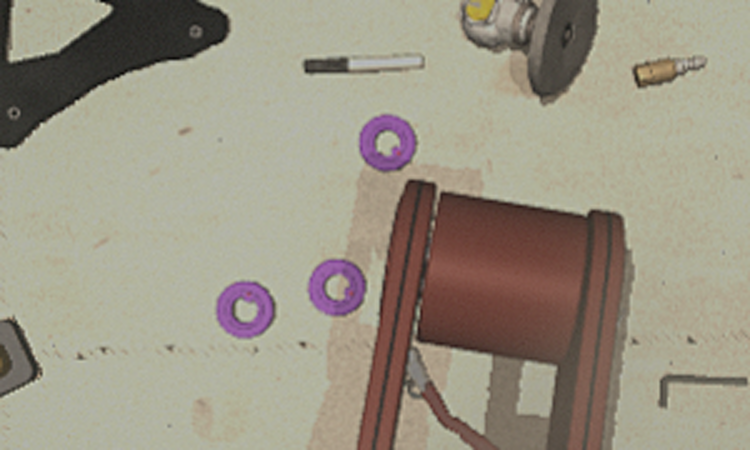

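```bash
python3 -m jog '[[0,-20,25,0,0.1],[0,-45,52,20,0.22],[0,-68,80,30,0.34],[0,-91,107,40,0.46],[0,-91,107,50,0.58],[0,-91,107,60,0.7],[0,-91,107,60,0.76],[0,-91,107,60,0.76],[0,-91,107,60,0.76]]' 90
python3 - <<'E'
from h import *
p=shot("wrist"); P,R=pose(); save("w22",p,(220,80,420,280),4); X=cloud(p); z=X[...,2]; print(P,ang(R))
for l in ("clip_tab","clip"):
    r=manip.pinpoint(p,l); print(l,[(round(x["score"],2),x["point"],atd(p,x["point"]).round(4)) for x in r[:2]])
n=near(X,(.445,-.148),.05)
m=n&(z>.023)&(z<.034); q=X[m]; r=cv2.minAreaRect((q[:,:2]*1000).astype(np.float32)); print(len(q),r,np.median(q[:,2]),q[:,2].max())
m2=n&(z>.0025)&(z<.010); q=X[m2]; print(len(q),cv2.minAreaRect((q[:,:2]*1000).astype(np.float32)),np.percentile(q[:,2],[10,50,90]))
c=np.array(r[0])/1000; print(toolvec([c[0]-P[0],c[1]-P[1],0.0055-P[2]]))
E
```

```text
clock: 33.2
ee_pos: [0.4326, -0.1367, 0.1536]
tcp_rot: [-0.004, 0.956, -0.295, 0.012]
wrist_force: [-0.5, -0.3, 0.7]
opening: 0.085
[ 0.4330257  -0.13672629  0.15411691] -34.25933247439704
clip_tab []
clip [(0.56, [324.1, 147.0], array([ 4.647e-01, -1.590e-01, -2.000e-04]))]
126 ((432.62200927734375, -141.619873046875), (8.899287223815918, 13.05254077911377), 56.099334716796875) 0.027241472150131202 0.029705762882836717
704 ((451.14532470703125, -154.08737182617188), (26.216428756713867, 47.20573043823242), 55.959266662597656) [0.00299358 0.00382277 0.00485158]
[ -0.9   6.4 148.6]
```

View pics/w22.png

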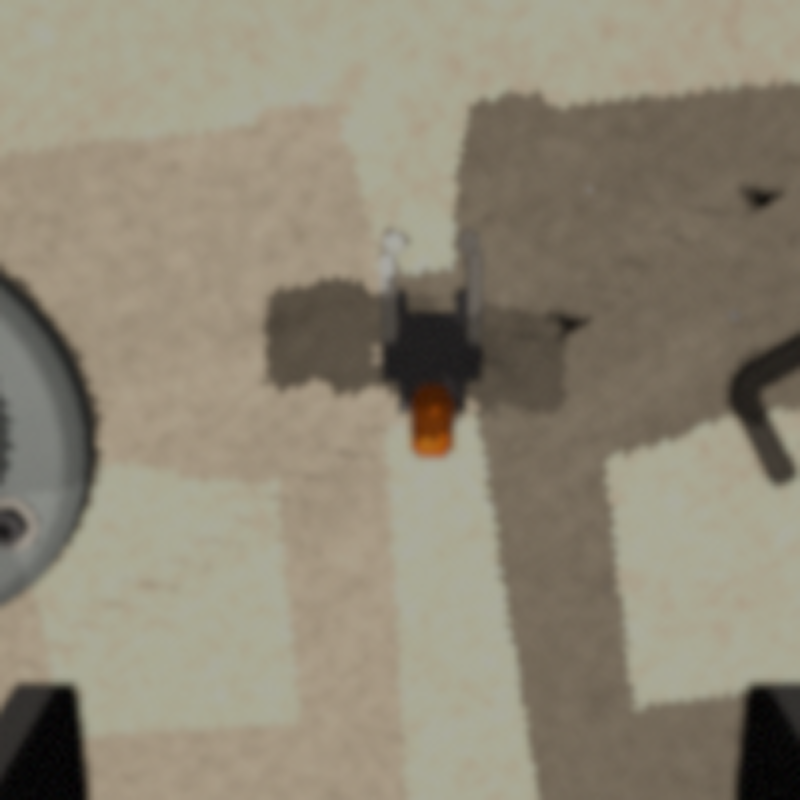

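```bash
python3 -m jog '[[0.3,-0.9,6.4,35,0],[0.3,-0.9,6.4,75,0],[0.3,-0.9,6.4,110,0],[0.3,-0.9,6.4,135,0],[0.3,-0.9,6.4,145,0],[0.3,-0.9,6.4,148,0],[0.3,-0.9,6.4,149,0],[0.3,-0.9,6.4,149,0]]' 90
python3 - <<'E'
from h import *
P,R=pose(); print(P,ang(R),toolvec([.4326-P[0],-.1416-P[1],.004-P[2]]),R[:,2])
E
```

```text
clock: 34.02
ee_pos: [0.4345, -0.1424, 0.0072]
tcp_rot: [-0.003, 0.956, -0.294, 0.014]
wrist_force: [-0.2, -0.5, 0.8]
opening: 0.0599
[ 0.43448244 -0.14237997  0.00717446] -34.2486008025585 [-2.1  0.5  3.1] [ 0.02879728 -0.0022473  -0.99958275]
```

```bash
python3 -m jog '[[0.3,-2,0.5,2.5,0],[0.3,-2,0.5,2.5,0],[0.7,-2,0.5,2.5,0],[1,-2,0.5,2.5,0],[1,-2,0.5,2.5,0],[1,-2,0.5,2.5,0],[1,-2,0.5,2.5,0],[1,-2,0.5,2.5,0],[1,-2,0.5,2.5,0]]' 100
python3 - <<'E'
from h import *
P,R=pose(); a=np.radians(-34.25); f=np.array([np.cos(a),np.sin(a),0])
print(P,ang(R))
# target: tab 75 mm behind axis
t=np.array([.5085,-.0164,0])-.085*f; print(t,toolvec([t[0]-P[0],t[1]-P[1],0.03]),toolvec([0,0,.09]))
E
```

```text
clock: 34.77
ee_pos: [0.4328, -0.1418, 0.005]
tcp_rot: [-0.003, 0.956, -0.294, 0.014]
wrist_force: [-2.2, 0.9, 5.5]
opening: 0.0076
[ 0.43276141 -0.14175436  0.00502895] -34.24952807908132
[0.43823987 0.03143842 0.        ] [ -92.2 -146.7  -30.2] [  2.3  -1.3 -90. ]
```

```bash
python3 -m jog '[[1,0,0,-20,0],[1,0,0,-60,0],[1,0,0,-100,0],[1,0,0,-125,0],[1,-18,-29,-125,0],[1,-36,-58,-125,0],[1,-55,-88,-125,0],[1,-73,-117,-125,0],[1,-92,-147,-125,0],[1,-92,-147,-125,0],[1,-92,-147,-100,0],[1,-92,-147,-80,0],[1,-92,-147,-77,0],[1,-92,-147,-77,0],[1,-92,-147,-77,0]]' 100
python3 - <<'E'
from h import *
p=shot("wrist"); P,R=pose(); print(P,ang(R)); save("w23",p,(200,80,440,320),2.5); save("w23f",p)
p=shot("scene"); save("s23",p,(290,140,430,260),5)
p=shot("wrist");X=cloud(p); z=X[...,2]; a=np.radians(ang(R)); f=np.array([np.cos(a),np.sin(a)]); s=np.array([-f[1],f[0]])
D=X[...,:2]-P[:2]; xf=D@f; ys=D@s
m=(xf>12)&0 if False else (xf>.012)&(xf<.050)&(abs(ys)<.02)&(z>.06)&(z<.1)
q=X[m]; print(len(q),np.percentile(q[:,2],[5,50,95]),"ys",ys[m].min(),ys[m].max(),"xf",xf[m].max())
A=np.c_[xf[m]-.03,ys[m],np.ones(m.sum())]; print(np.linalg.lstsq(A,q[:,2],rcond=None)[0])
e=np.array([.5085,-.0164])-P[:2]; print("axis fwd",e@f,"left",e@s)
E
```

```text
clock: 36.02
ee_pos: [0.4373, 0.0313, 0.0822]
tcp_rot: [-0.003, 0.956, -0.295, 0.014]
wrist_force: [-0.2, 0.3, -0.4]
opening: 0.0077
[0.43795626 0.03127163 0.0827929 ] -34.28212967299602
1957 [0.08040945 0.08181414 0.08302841] ys -0.014362979118029275 0.012782378533390117 xf 0.046739448732917896
[-0.01857016  0.01592814  0.08171436]
axis fwd 0.08514038047315879 left 0.00034523156023299247
```

View pics/w23f.png

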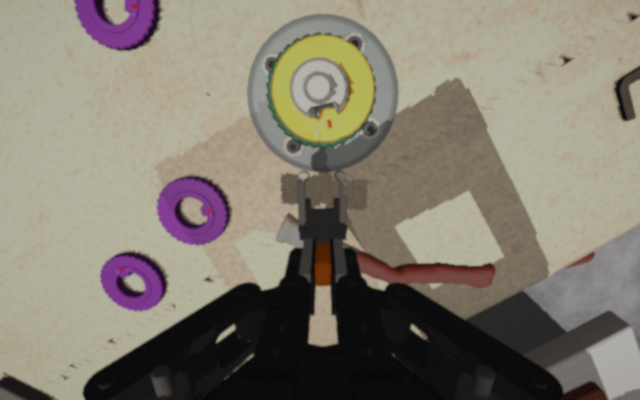

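View pics/s23.png

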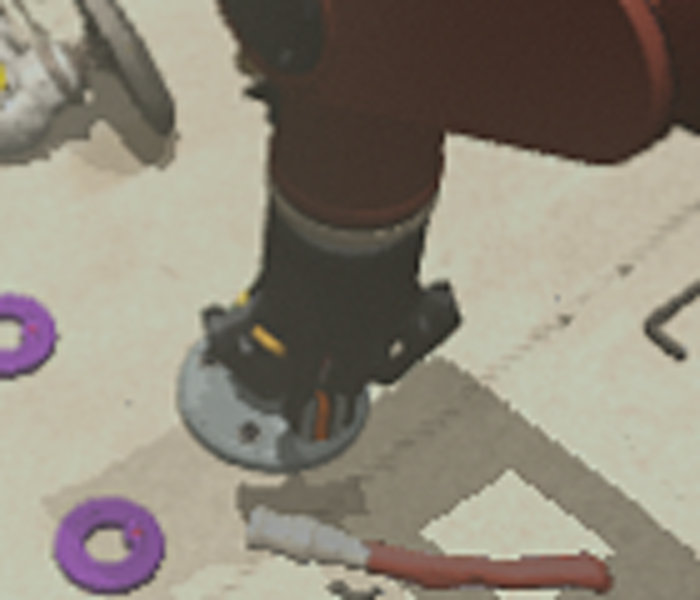

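```bash
python3 - <<'E'
from h import *
P,R=pose(); a=np.radians(ang(R)); f=np.array([np.cos(a),np.sin(a)]); s=np.array([-f[1],f[0]])
for d in (0,20,26,48,52):
    w=f*d/1000+s*.0007; print(d,toolvec([w[0],w[1],.0810-P[2]]))
E
```

```text
0 [-0.1 -0.7  2.1]
20 [19.9 -0.7  2.6]
26 [25.9 -0.7  2.8]
48 [47.9 -0.6  3.4]
52 [51.9 -0.6  3.5]
```

```bash
python3 -m jog '[[1,0,-0.7,2.1,0],[1,0,-0.7,2.1,0],[1,8,-0.7,2.3,0],[1,15,-0.7,2.5,0],[1,20,-0.7,2.6,0],[1,24,-0.7,2.7,0],[1,24,-0.7,2.7,0]]' 100
python3 - <<'E'
from h import *
p=shot("wrist"); P,R=pose(); print(P,ang(R)); save("w24",p,(220,100,420,300),4)
X=cloud(p); z=X[...,2]; a=np.radians(ang(R)); f=np.array([np.cos(a),np.sin(a)]); s=np.array([-f[1],f[0]])
D=X[...,:2]-P[:2]; xf=D@f; ys=D@s
m=(xf>.012)&(xf<.044)&(abs(ys)<.016)&(z>.0775)&(z<.09)
q=X[m]; print(len(q),np.percentile(q[:,2],[5,50,95]),"ys",ys[m].min(),ys[m].max())
e=np.array([.5085,-.0164])-P[:2]; print("axis fwd",e@f,"left",e@s)
E
```

```text
clock: 36.75
ee_pos: [0.4595, 0.0177, 0.0812]
tcp_rot: [-0.003, 0.955, -0.295, 0.016]
wrist_force: [-0.9, -0.1, -0.9]
opening: 0.008
[0.45895194 0.01797966 0.08102193] -34.32014977221519
1831 [0.07876892 0.08001428 0.08123081] ys -0.014499200786446882 0.012755102680947624
axis fwd 0.060305568314498584 left -0.0004581451347979104
```

View pics/w24.png

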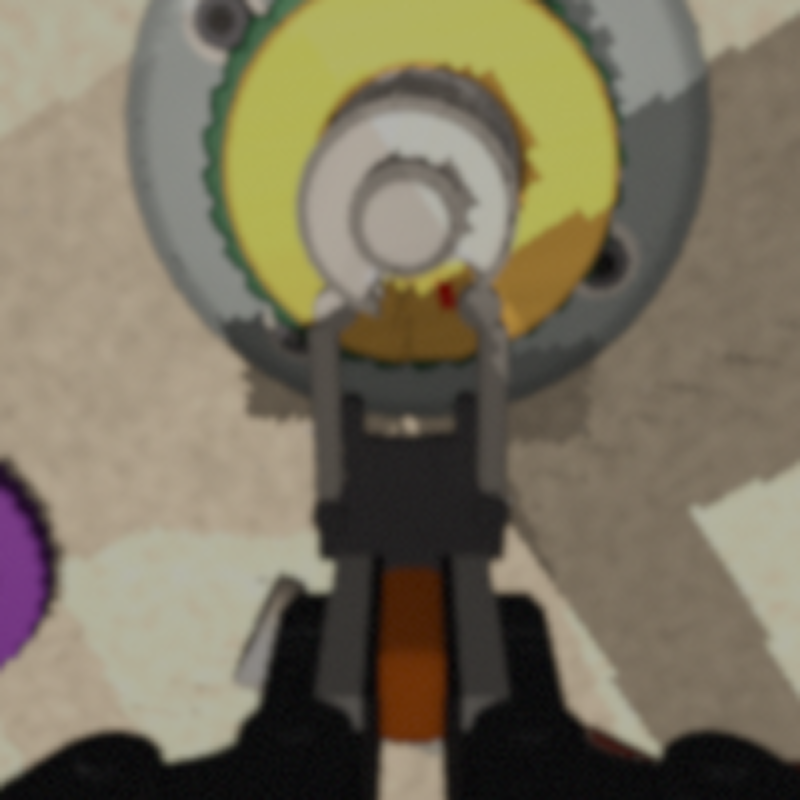

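```bash
python3 -m jog '[[1,4,0,0.1,0],[1,8,0,0.2,0],[1,12,0,0.3,0],[1,15,0,0.4,0],[1,18,0,0.45,0],[1,18,0,0.45,0]]' 100
python3 - <<'E'
from h import *
p=shot("wrist"); P,R=pose(); print(P,ang(R)); save("w25",p,(220,100,420,300),4)
a=np.radians(ang(R)); f=np.array([np.cos(a),np.sin(a)]); s=np.array([-f[1],f[0]])
e=np.array([.5085,-.0164])-P[:2]; print("axis fwd",e@f,"left",e@s)
E
```

```text
clock: 37.3
ee_pos: [0.4747, 0.0073, 0.0813]
tcp_rot: [-0.003, 0.955, -0.295, 0.016]
wrist_force: [1.4, -1.5, -0.2]
opening: 0.0075
[0.47475158 0.00733976 0.0814204 ] -34.328215274990015
axis fwd 0.04125777268733839 left -0.0005729463040062208
```

View pics/w25.png

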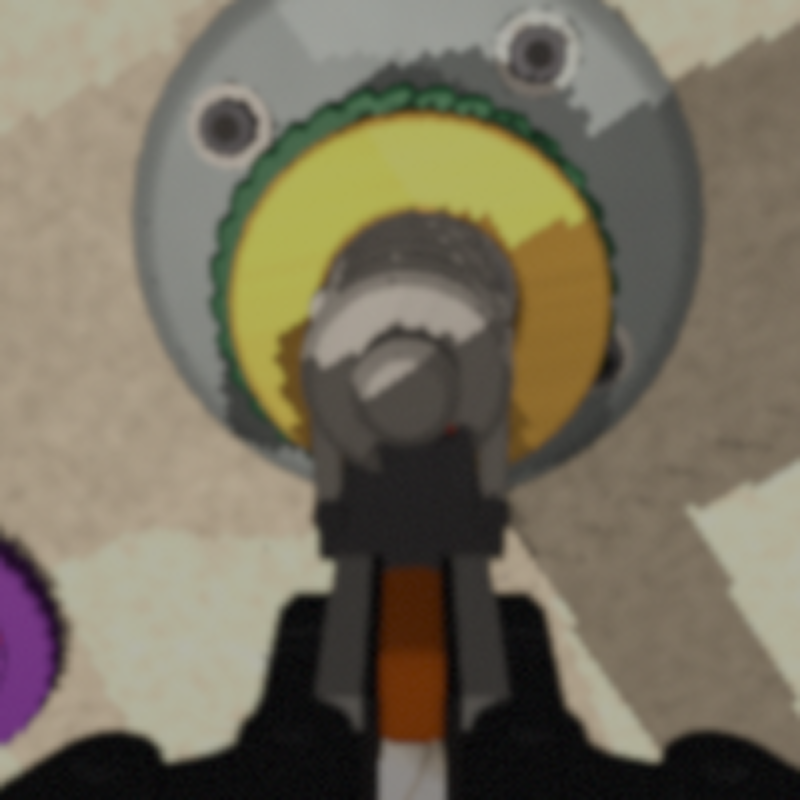

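```bash
python3 -m jog '[[1,2,0,0.05,0],[1,4,0,0.1,0],[1,5,0,0.1,0],[1,6,0,0.1,0],[1,6,0,0.1,0]]' 100
python3 - <<'E'
from h import *
p=shot("wrist"); P,R=pose(); print(P,ang(R)); save("w26",p,(220,100,420,300),4)
a=np.radians(ang(R)); f=np.array([np.cos(a),np.sin(a)]); s=np.array([-f[1],f[0]])
e=np.array([.5085,-.0164])-P[:2]; print("axis fwd",e@f,"left",e@s)
E
```

```text
clock: 37.77
ee_pos: [0.4794, 0.0041, 0.0813]
tcp_rot: [-0.003, 0.955, -0.295, 0.015]
wrist_force: [-1.4, 0.8, -0.6]
opening: 0.0075
[0.47936729 0.0040882  0.08129843] -34.327979761480684
axis fwd 0.035612364057504745 left -0.0004908382715621884
```

View pics/w26.png

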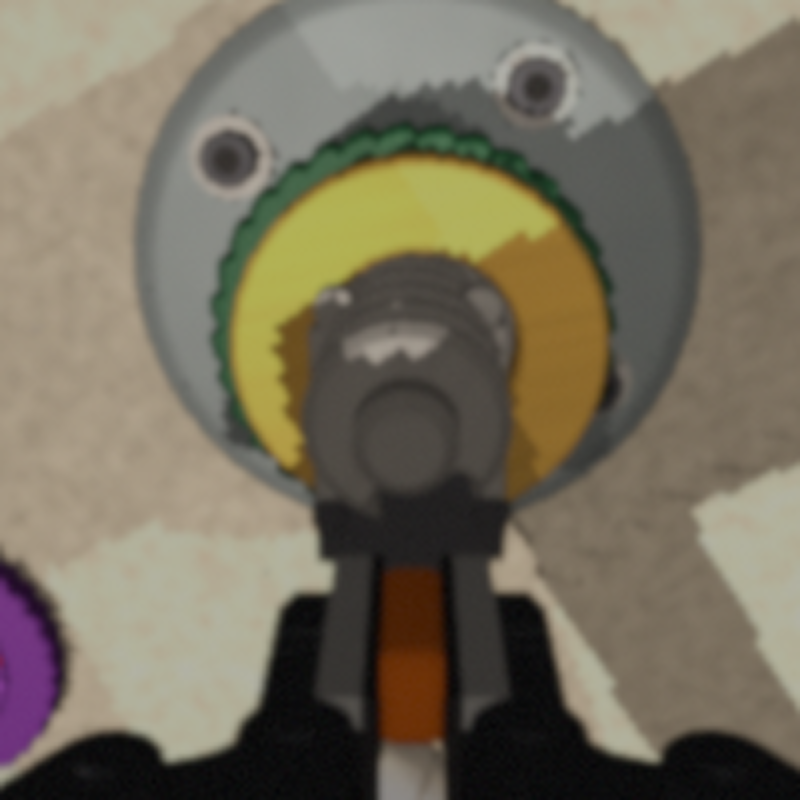

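```bash
python3 -m jog '[[1,1,0,0,0],[1,2,0,0,0],[1,3,0,0,0],[1,3,0,0,0]]' 100
python3 - <<'E'
from h import *
P,R=pose(); a=np.radians(ang(R)); f=np.array([np.cos(a),np.sin(a)]); e=np.array([.5085,-.0164])-P[:2]; print("axis fwd",e@f); print(manip.read_state()["wrist_force"])
E
```

```text
clock: 38.15
ee_pos: [0.4799, 0.0036, 0.0806]
tcp_rot: [-0.004, 0.955, -0.295, 0.013]
wrist_force: [-6.5, 5.1, 3.1]
opening: 0.0076
axis fwd 0.03489374268118368
[-6.46023674  5.09161819  3.14889522]
```

```bash
python3 -m jog '[[1,2,0,0,0],[1,4,0,0,0],[1,5,0,0,0],[1,6,0,0,0],[1,6,0,0,0]]' 110
python3 - <<'E'
from h import *
P,R=pose(); a=np.radians(ang(R)); f=np.array([np.cos(a),np.sin(a)]); e=np.array([.5085,-.0164])-P[:2]; print("axis fwd",e@f)
E
```

```text
clock: 38.57
ee_pos: [0.4802, 0.0034, 0.0802]
tcp_rot: [-0.005, 0.956, -0.295, 0.007]
wrist_force: [-20.1, 13.3, 19.1]
opening: 0.0075
axis fwd 0.034516187723647215
```

```bash
python3 -m jog '[[1,0,0,-0.5,0],[1,0,0,-0.5,0],[0.6,0,0,-0.5,0],[0.4,0,0,-0.5,0],[0.4,0,0,-0.5,0],[0.4,0,0,-15,0],[0.3,-5,0,-50,0],[0.2,-10,0,-90,0],[0.2,-20,0,-110,0],[0.2,-20,0,-110,0],[0.2,-20,0,-110,0]]' 60
python3 - <<'E'
from h import *
p=shot("wrist"); P,R=pose(); print(P,ang(R)); save("w27",p,(220,60,420,260),4)
X=cloud(p); z=X[...,2]
m=near(X,(.4785,.0045),.016)&(z>.097)&(z<.11); q=X[m]
r=cv2.minAreaRect((q[:,:2]*1000).astype(np.float32)); c=np.array(r[0])/1000; d=c-[.5085,-.0164]
print(len(q),r,np.median(q[:,2]),"tab dist",np.hypot(*d),np.degrees(np.arctan2(d[1],d[0])))
n=near(X,(.5085,-.0164),.062)
for lo,hi in ((.01,.02),(.101,.108),(.109,.116)): print(lo,mec(X[n&(z>lo)&(z<hi)]) if (n&(z>lo)&(z<hi)).sum() else 0)
A=X[near(X,(.5085,-.0164),.025)&~near(X,(.5085,-.0164),.0175)&(z>.06)&(z<.0775)]; print("plate z",np.median(A[:,2]))
print(toolvec([0,.3,.1]))
p=shot("scene"); save("s27",p,(290,130,430,270),5)
E
```

```text
clock: 39.48
ee_pos: [0.4633, 0.0138, 0.1917]
tcp_rot: [-0.005, 0.955, -0.295, 0.009]
wrist_force: [-0.5, -0.1, -1.2]
opening: 0.0686
[0.46229683 0.01384737 0.19001332] -34.30681290151717
191 ((477.92059326171875, 3.892259120941162), (10.316102981567383, 13.175721168518066), 56.11809158325195) 0.10168300405707034 tab dist 0.036699807856399695 146.4320539982974
0.01 (array([ 0.50855914, -0.01640646]), 54.81369400024414)
0.101 (array([ 0.49560699, -0.00752962]), 27.536571502685547)
0.109 (array([ 0.50824316, -0.01641509]), 5.976687431335449)
plate z 0.07467789369373151
[-167.9 -249.2  -98.6]
```

View pics/w27.png

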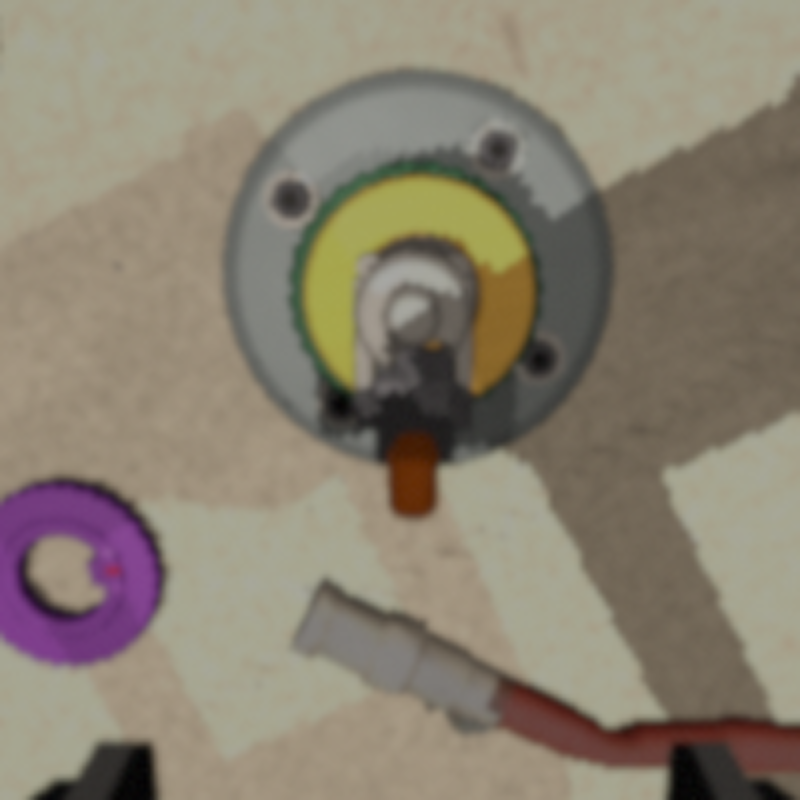

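View pics/s27.png

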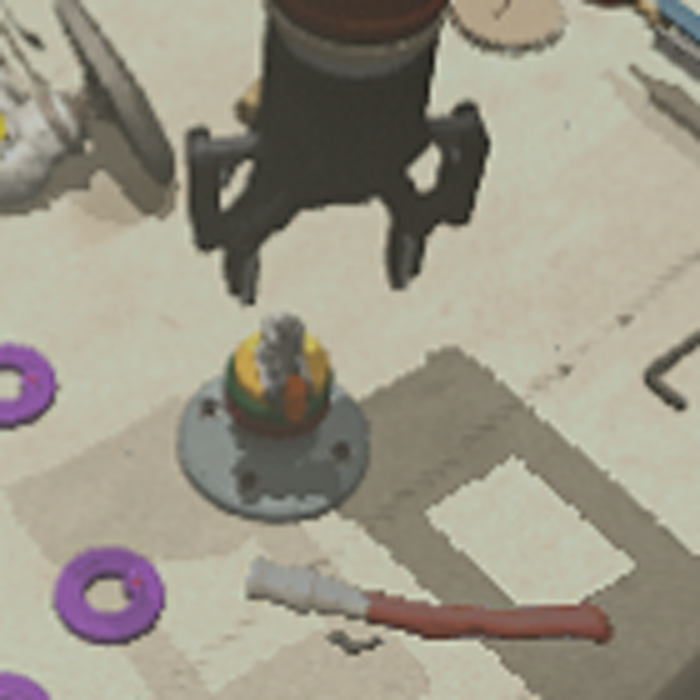

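```bash
python3 -m jog '[[0,0,0,-30,0],[0,-25,-35,-60,0],[0,-47,-70,-98,0],[0,-70,-105,-98,0],[0,-95,-140,-98,0],[0,-120,-175,-98,0],[0,-144,-210,-98,0],[0,-168,-249,-98,0],[0,-168,-249,-98,0],[0,-168,-249,-98,0]]' 60
python3 - <<'E'
from h import *
p=shot("top"); save("t28",p); save("t28a",p,(290,160,390,260),6)
p=shot("scene"); save("s28",p,(310,170,390,250),7)
for n in ("top","scene"):
    p=shot(n); 
    for l in ("ring_brown","ring_grey"): print(n,l,[(x["score"],x["point"]) for x in manip.pinpoint(p,l)[:2]])
E
```

```text
clock: 40.42
ee_pos: [0.4606, 0.3182, 0.2856]
tcp_rot: [-0.004, 0.956, -0.293, 0.005]
wrist_force: [0.1, 0.1, 0.4]
opening: 0.0858
top ring_brown []
top ring_grey [(0.74, [294.9, 125.0])]
scene ring_brown []
scene ring_grey []
```

View pics/t28.png

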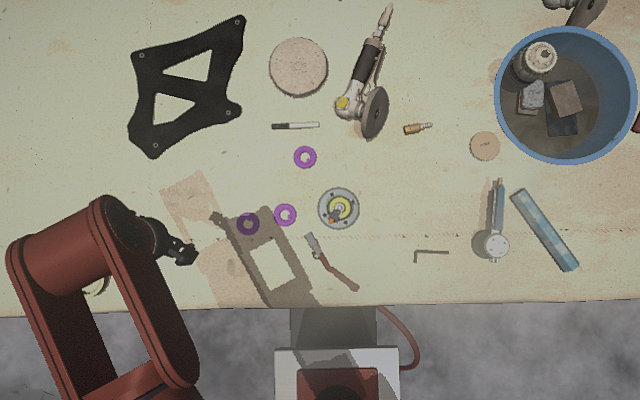

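View pics/s28.png

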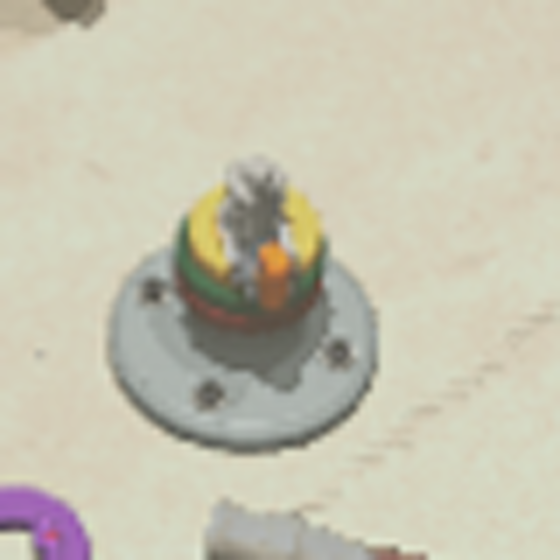

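The top view shows the bench clear of job rings. Only the three purple look-alikes remain, at (304,157), (284,215) and (248,223). The stack is on the arbor at (338,208), and the marker, coupler and hex key haven't moved. The "ring_grey" hit at (295,125) is just the marker.

```bash
python3 - <<'E'
from h import *
print(manip.finish_job())
E
```

```text
the job is handed in; nothing more can be done
None
```

The drum is loaded and I handed the job in at about 41 s of the 208 s allowed; no verdict was reported. I pulled the clip off and set it on the bench, then did the same with the end plate. I threaded on the only two job rings there (maroon, then green), refitted the plate and pushed the clip in until it stopped.

**Last checks:**
- **Stack height:** the tops of the maroon ring, green ring and plate read about 54, 64 and 74.7 mm above the bench. The nominal values are 55, 65 and 75 mm, and the depth camera reads slightly low, so all three are fully down.
- **Clip:** it stopped firmly against a push of about 24 N. Its tab is 36.7 mm from the axis, against 37.0 mm at the start and 37 mm nominal. I did not see the snap itself in the force readings, because they are only taken at the end of each move.
- **Bystanders:** in the final top view the coupler, hex key, marker and three purple rings are where they were at the start.

**Disagreement:** the network reported a grey ring (score 0.74) in that last top view. It was the felt marker; there was no grey or brown ring on the bench.

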